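# Set a spindle up on V-blocks for a run-out check

## Robot

A 6-joint arm with a two-finger parallel gripper is mounted at the origin on the work surface. World frame = base frame: x ahead of the robot, y to its left, z up, the work surface at z = 0. Lengths are in mm, angles in rad, forces in N, time in s.
With the tool pointing down it reaches from about 350 to 875 mm from the base axis. Payload 4.2 kg.
Tool frame: the origin (TCP) lies on the centre line of the jaws, within the pads' length; the fingertips stand 14 mm ahead of it and the grasp point (between the pads) lies 5 mm behind it (tcp_to_tips is the distance from the TCP to the fingertips, in mm); z points along the fingers, y is the direction in which the jaws open and shut (so a half turn about z gives the same grasp; the last joint's range is limited). The gripper opens to 85 mm and grips with 20 to 120 N. Pads are 22 mm wide; open, the fingers measure 114 mm over their backs; the gripper's body (76 mm by 85 mm) begins 54 mm behind the grasp point. The pads swing forward as they close: fully open they stand 13 mm farther back than shut.
Start: joints at [-0.989, 0.385, 0.008, 0, -1.194, -0.259], TCP at [198.28, -592.693, 245.312] pointing down, gripper open.
Joint ranges: [-3.14, 3.14], [-1.21, 2.06], [-1.07, 1.41], [-3.16, 2.05], [-2.99, -0.16], [-3.1, 3.1]. Speed limits (rad/s): [2.79, 2.79, 3.14, 3.14, 3.14, 3.14].

## Interface

Orientations are given as a unit quaternion [x, y, z, w].
In Python, from bench import read_state, get_image, job_done, tcp_to_tips gives the robot as it stands. The module is installed in compiled form; this text tells all that it offers.
- The arm moves only by the tool play_rows, never from a script. Its argument "targets" is a list of rows, each an object of numbers: "gripper": the gripper's target within -1 to 1 (shut at 1, half-way at 0, fully open at -1); "tx", "ty", "tz": the shift along the tool's x, y, z scaled (see below); "spin": the turn about the tool's z scaled (see below). A call has 1 to 12 rows; each row is the pose to reach, as a shift and turn from the pose commanded when the call began, along the tool's axes at that moment; what a row does not reach only later rows make up. The controller multiplies each number of a shift by 0.25 m and each number of a turn by pi/4 rad. A row lasts 1/8 s, in which the tool goes at most 62.5 mm and 10.7 degrees, less where a joint would pass 70% of its speed; a pose out of reach is approached as far as the arm can. A call with a number of a shift or a turn outside -1 to 1 is refused whole. A call with a gripper value outside its range is refused whole. The fingers move at their own pace and stop on an object; the grip force is fixed at half the most. Time passes only in rows, so rows that repeat a pose let the fingers close. It gives the time, the measured TCP pose, the force and the opening at its end, in the units of the state.
- read_state(): the state, without advancing time (a new reading comes with each control period).
- get_image(name): name is "scene" or "top"; returns a dict with "frame" (384x512x3 uint8, red, green, blue), "depth" (384x512 float32, mm along the optical axis (not along the pixel's ray), 0 where there is no reading), "mtx" (3x3 intrinsics, pixels), "world_to_cam" (4x4, takes a point from world to camera coordinates). Camera axes: x right, y up, looking along -z (the intrinsics and any distortion apply to the point x, -y, -z); pixel columns grow to the right and rows downward; lengths in mm; the calibration is good to about 2 mm. A picture is of the moment at which its call begins.
- job_done(): hands the job in, once; it reports no verdict.
The state is a dict: "clock": time; "joints": joint angles; "joint_vel": joint speeds; "joint_efforts": joint torques, N m; "position": TCP position; "ee_rot": TCP orientation; "contact_force": force on the tool from outside, world axes, zero at the start; "wrist_torque": the same for the moment, N m; "gripper_width": finger opening in mm.
Only numpy, scipy, OpenCV 4.12 (cv2) and the standard library are available. Lean on these libraries where they do the work, as an engineer would, in place of code of your own. Each camera call takes 0.05 s, during which the arm holds its last target.

## Task

Set up the stepped spindle on the granite plate for its run-out check: the bright big V-block under its thick journal and the small black V-block under its thin journal, the small one standing in the middle of the flat parallel so that the spindle lies level. The spindle goes across both vees with its thick end to the left (seen from the robot) and its brass collar straight in front of the indicator's plunger, about 7 cm from the tip and square to it; then stand the green webbed angle plate on the granite as an end stop, its flat ground face square to the spindle's thick end, on its centre line and less than a centimetre away. Set everything down gently, and do not touch the indicator or disturb the loupe and the ring gauge.

Things in the scene. Friction and masses are not known exactly. Their poses are not given: they have to be found in the camera images.
- plate: Dark grey speckled granite surface plate, fixed, 300 x 300 x 50 mm. Origin: centre of its underside, on the table; its top is at z = 0.050. x points away from the robot, y left. Plate and blue-grey mat (fixed, 310 x 360 x 2 mm, under all the other things) lie side by side and change sides between starts.
- indicator: Dial indicator, fixed at the plate's far edge. Origin: centre of the underside of its grey base (50 x 60 x 24 mm), at z = 0.050; post 125 mm high. Towards the robot: dial 57 mm across, 50 mm high, face up, then the level plunger along -x, 35 mm above the plate; red tip at x = -125 mm, y = 0. x points away from the robot, y left, z up.
- big_v: Big V-block, bright steel, 50 (x) x 30 (y) x 33 mm high, 0.28 kg. Origin: centre of its underside, z up. 90 degree vee along y in the top: flanks meet 15 mm above the underside, mouth 36 mm. With the thick journal in it the spindle's axis is 34.8 mm above the underside. Starts upright on the mat (underside z = 0.002), on one of six spots 100 mm apart.
- small_v: Small V-block, black with bright side grooves, 40 (x) x 26 (y) x 27 mm high, 0.18 kg. Origin: centre of its underside, z up. 90 degree vee along y in the top: flanks meet 15 mm above the underside, mouth 24 mm. With the thin journal in it the axis is 24.9 mm above the underside: hence the 10 mm parallel. Starts upright on the mat (underside z = 0.002), on one of the six spots.
- parallel: Parallel: flat light-metal bar 60 (x) x 36 (y) x 10 mm thick with three dark holes in a row along x, 0.16 kg. Origin: centre of its underside, z up. Starts lying flat on the mat (underside z = 0.002), on one of the six spots.
- spindle: Stepped steel spindle. Origin: on its axis, mid brass collar; x along it to the thick end. From x (mm): thick journal d28, 10 to 70; collar d38, -10 to 10 (grip here; balance at +5); neck d20, -45 to -10; thin journal d14, -90 to -45. 0.54 kg. Starts level, thick end away from the robot, axis z = 0.047, in a fixed open wooden cradle (8 mm board, 44 mm wide posts at 40 and -67); lifts out.
- angle_plate: Webbed angle plate, steel with green inside, 48 (x) x 44 (y) x 56 mm high, 0.24 kg. Origin: centre of its underside (8 mm foot), z up. Its upright is at the +x side, the flat ground outer face at x = +24 mm looking along +x; green triangular webs behind it, flush with the sides: grip across y, 44 mm. Starts on its foot on the mat (underside z = 0.002), on one of the six spots.
- loupe: Bystander, to be left where it is: black eye loupe, 32 mm diameter (35 mm over its steel ring), 34 mm high, standing on one of the six spots of the mat. Origin: centre of its underside.
- ring_gauge: Bystander, to be left where it is: brass ring gauge, 48 mm outside, 22 mm bore, 18 mm thick, lying flat on one of the six spots of the mat. Origin: centre of its underside.
Not all that is in view belongs to the job. What is shaped like the small_v but blue is not meant. Leave any brown look-alike of the big_v alone.

How it is judged:
By the outcome, as a careful person would: the job done as asked, in the order asked, and still so for the second after the job is handed in, with the robot touching nothing.
It also fails if it takes over 144 s, if anything falls off the work surface, if the arm or the gripper's body presses on something with over 40 N, if the wrist force passes 120 N, or if a joint passes its speed limit or range.

## Working session

There is one attempt and no reset: what is moved stays moved. The work goes in short steps, Python scripts to look and compute and a tool call to move; the robot and the scene stay as the last step left them, time stands still between calls to the robot, and variables do not carry over. Pictures are saved under pics/ and viewed, and the job is handed in when it is done.

Besides the shell and the picture viewer there is one more tool, called after "Emit:" as a command line: name --argument value ..., lists and objects as JSON in quotes. play_rows: Moves the arm, as the interface text tells. Its arguments: {"type":"object","properties":{"targets":{"type":"array","items":{"type":"object","properties":{"gripper":{"type":"number"},"tx":{"type":"number","minimum":-1,"maximum":1},"ty":{"type":"number","minimum":-1,"maximum":1},"tz":{"type":"number","minimum":-1,"maximum":1},"spin":{"type":"number","minimum":-1,"maximum":1}}}}},"required":["targets"]}

```bash
mkdir -p pics; ls
cat > h.py <<'E'
import numpy as np,cv2
from bench import read_state,get_image,job_done,tcp_to_tips
def snap(n,tag):
    im=get_image(n); np.savez(f'{tag}.npz',**im); cv2.imwrite(f'pics/{tag}.png',im['frame'][:,:,::-1]); return im
def load(tag): return dict(np.load(f'{tag}.npz'))
def ray(im,u,v,z):
    """pixel to world on plane z"""
    K=im['mtx'];W=im['world_to_cam'];R=W[:3,:3];t=W[:3,3]
    d=np.array([(u-K[0,2])/K[0,0],-(v-K[1,2])/K[1,1],-1.0])
    c=-R.T@t; d=R.T@d
    return c+d*(z-c[2])/d[2]
def cloud(im):
    K=im['mtx'];W=im['world_to_cam'];R=W[:3,:3];t=W[:3,3];D=im['depth']
    v,u=np.mgrid[:D.shape[0],:D.shape[1]]
    P=np.stack([(u-K[0,2])/K[0,0]*D,-(v-K[1,2])/K[1,1]*D,-D],-1)
    return (P-t)@R
def proj(im,p):
    W=im['world_to_cam'];K=im['mtx'];q=W[:3,:3]@np.array(p)+W[:3,3]
    return K[0,0]*q[0]/-q[2]+K[0,2],K[1,1]*-q[1]/-q[2]+K[1,2]
E
python3 - <<'E'
from h import *
s=read_state()
for k,v in s.items(): print(k,v)
print(tcp_to_tips)
for n in('scene','top'):
    im=snap(n,n+'0');print(im['mtx'],im['world_to_cam'])
    cv2.imwrite(f'pics/{n}0b.png',cv2.resize(im['frame'][:,:,::-1],(768,576),interpolation=cv2.INTER_CUBIC))
E
```

```text
pics
clock 0.0
joints [-9.89422004e-01  3.85573039e-01  6.60745882e-03 -4.99505830e-04
 -1.19399494e+00 -2.58576896e-01]
joint_vel [-1.22026114e-03 -1.95256628e-04 -4.92543686e-05 -9.61278700e-04
  7.80390978e-04  8.42635888e-04]
joint_efforts [-1.51022534e-03 -3.92291164e+01  1.88400882e+01  4.18626577e+00
 -4.69657636e-03  7.15818743e-06]
position [ 198.08984935 -592.18794211  244.20433679]
ee_rot [-1.60607849e-01  9.87017677e-01  1.08270997e-03 -2.29252222e-04]
contact_force [ 0.0833944  -0.24017494  0.60787635]
wrist_torque [ 0.01088084  0.08485922 -0.03008323]
gripper_width 85.5836836290042
14.0
[[360.64749632   0.         253.89110165]
 [  0.         360.64749632 184.54932237]
 [  0.           0.           1.        ]] [[ 2.17912383e-01  9.75685084e-01 -2.35119361e-02 -3.83467046e+01]
 [-5.29295995e-01  1.38386262e-01  8.37075261e-01  2.26706799e+02]
 [ 8.19975574e-01 -1.69964291e-01  5.46582288e-01 -1.30348613e+03]
 [ 0.00000000e+00  0.00000000e+00  0.00000000e+00  1.00000000e+00]]
[[486.01265381   0.         247.82871393]
 [  0.         486.01265381 197.97293882]
 [  0.           0.           1.        ]] [[-8.94833726e-03 -9.99872637e-01  1.32150141e-02 -5.90692494e+01]
 [ 9.80361655e-01 -6.16856011e-03  1.97111577e-01 -4.86020483e+02]
 [-1.97004955e-01  1.47193140e-02  9.80291992e-01 -1.45017677e+03]
 [ 0.00000000e+00  0.00000000e+00  0.00000000e+00  1.00000000e+00]]
```

View pics/scene0b.png

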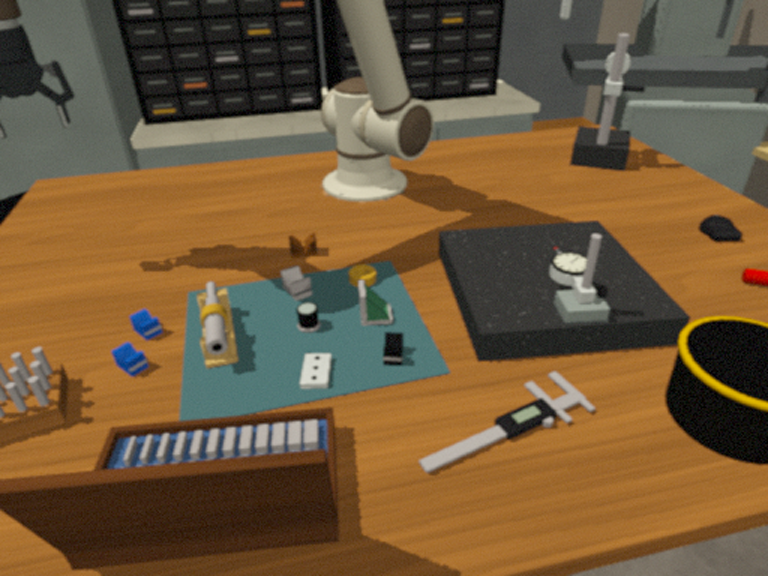

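View pics/top0b.png

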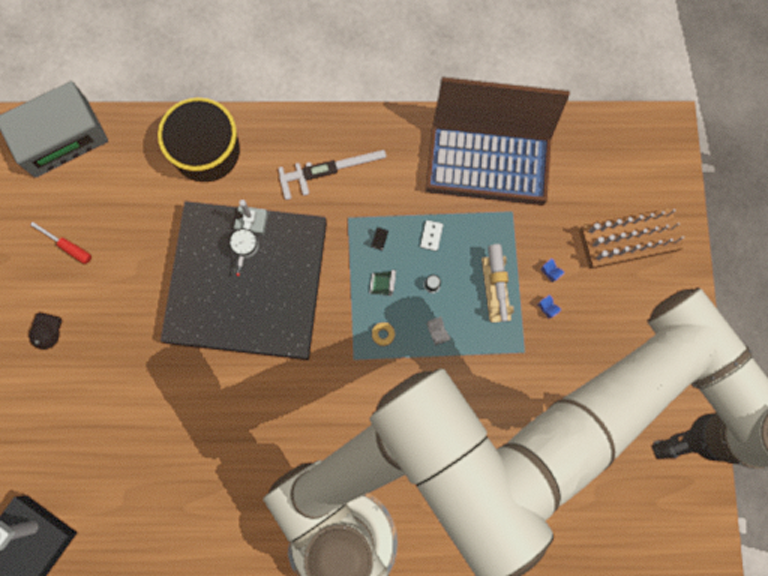

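Run:
```python
from h import *
im=load('top0')
f=im['frame'][:,:,::-1]
cv2.imwrite('pics/mat.png',cv2.resize(f[135:245,225:385],None,fx=5,fy=5,interpolation=cv2.INTER_CUBIC))
cv2.imwrite('pics/plate.png',cv2.resize(f[125:245,100:225],None,fx=5,fy=5,interpolation=cv2.INTER_CUBIC)[:, :])
im=load('scene0');f=im['frame'][:,:,::-1]
cv2.imwrite('pics/matS.png',cv2.resize(f[150:280,110:310],None,fx=4,fy=4,interpolation=cv2.INTER_CUBIC))
```

```text
(no output)
```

View pics/mat.png

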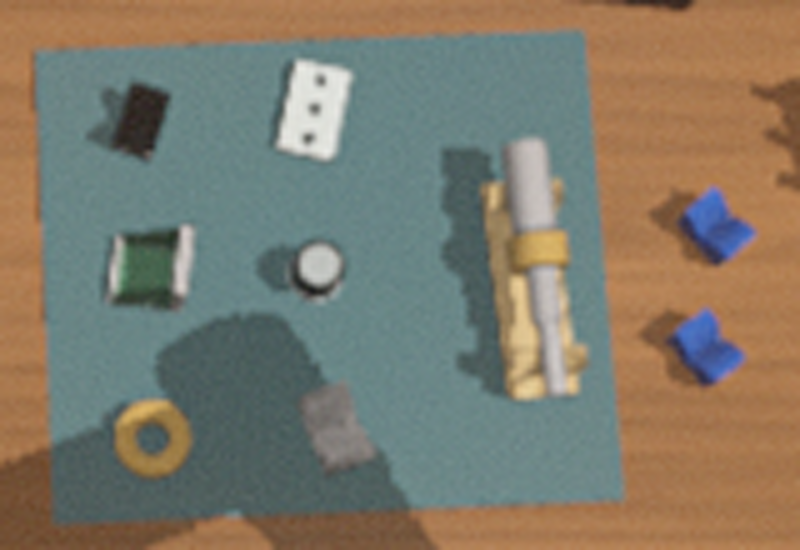

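View pics/plate.png

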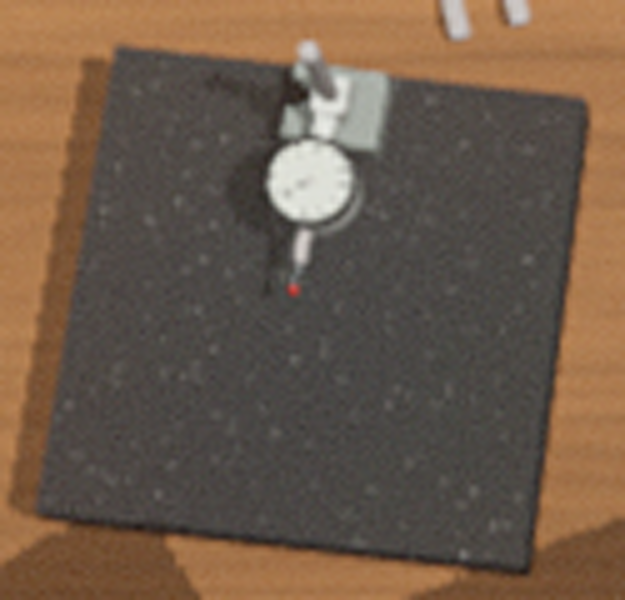

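View pics/matS.png

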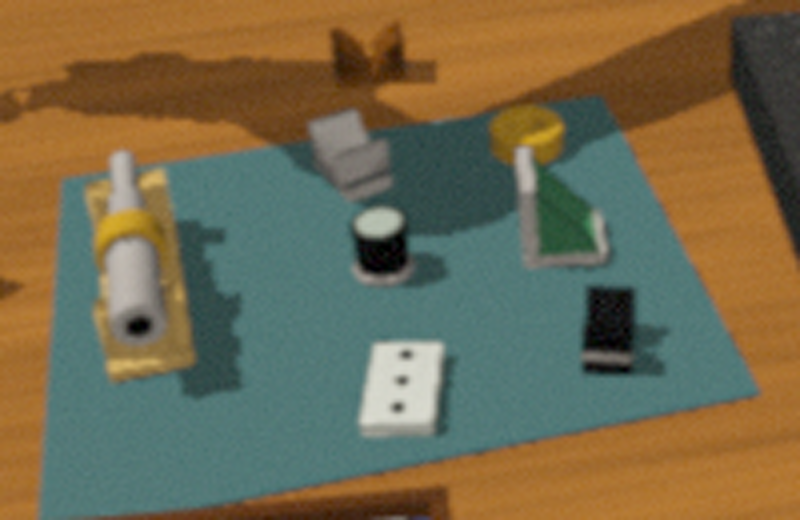

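Run:
```python
from h import *
for tag in('top0','scene0'):
    im=load(tag);C=cloud(im);hsv=cv2.cvtColor(im['frame'],cv2.COLOR_RGB2HSV)
    print(tag)
    m=(abs(C[...,2]-50)<6)&(C[...,0]>250)&(C[...,0]<750)&(C[...,1]>-60)&(C[...,1]<500)&(hsv[...,2]<110)
    m=cv2.morphologyEx(m.astype(np.uint8),cv2.MORPH_OPEN,np.ones((3,3)))
    n,l,st,c=cv2.connectedComponentsWithStats(m);k=1+np.argmax(st[1:,4]);
    m=(l==k)
    print('z med',np.median(C[m][:,2]))
    cn=max(cv2.findContours(m.astype(np.uint8),cv2.RETR_EXTERNAL,cv2.CHAIN_APPROX_NONE)[0],key=cv2.contourArea)[:,0]
    P=np.array([ray(im,u,v,50)[:2] for u,v in cn],np.float32)
    r=cv2.minAreaRect(P);print('plate',r)
    # mat
    m=(hsv[...,0]>85)&(hsv[...,0]<105)&(hsv[...,1]>60)&(abs(C[...,2]-2)<15)
    cn=max(cv2.findContours(m.astype(np.uint8),cv2.RETR_EXTERNAL,cv2.CHAIN_APPROX_NONE)[0],key=cv2.contourArea)[:,0]
    P=np.array([ray(im,u,v,2)[:2] for u,v in cn],np.float32)
    print('mat',cv2.minAreaRect(P),'z',np.median(C[m][:,2]))
    # red tip
    m=((hsv[...,0]<6)|(hsv[...,0]>172))&(hsv[...,1]>150)&(hsv[...,2]>100)
    n,l,st,c=cv2.connectedComponentsWithStats(m.astype(np.uint8))
    for i in range(1,n): print('red',st[i],c[i],ray(im,*c[i],85),np.median(C[l==i],0))
```

```text
top0
z med 49.020189811708875
plate ((528.328125, 201.10107421875), (300.22601318359375, 296.8625793457031), 83.07538604736328)
mat ((515.3560791015625, -161.69345092773438), (13.600131034851074, 9.206735610961914), 43.60419845581055) z 0.4300303591320458
red [ 38 159  23  17 167] [ 49.00598802 166.88023952] [578.17143407 539.46199554  85.        ] [594.66747513 562.78623283  22.31314542]
red [158 183   1   1   1] [158. 183.] [526.09229595 208.59395719  85.        ] [533.91017155 214.39754556  51.63737859]
scene0
z med 49.89288564024346
plate ((534.5479125976562, 195.25692749023438), (302.4700012207031, 306.9401550292969), 83.0021743774414)
mat ((528.9969482421875, -199.0868682861328), (304.63458251953125, 355.5849304199219), 1.9424365758895874) z 2.373296201519349
red [369 165   2   1   2] [369.5 165. ] [528.51676879 205.38978671  85.        ] [528.69823105 205.27436739  85.11871505]
red [495 180  17  10 135] [503.65925926 184.28148148] [677.1008424  441.55772551  85.        ] [596.9430074  542.92388775  18.32714212]
```

Run:
```python
from h import *
im=load('top0');f=im['frame'];C=cloud(im)
hsv=cv2.cvtColor(f,cv2.COLOR_RGB2HSV)
np.set_printoptions(linewidth=200,suppress=True,precision=1)
# red weighted centroid
for tag,(u0,u1,v0,v1) in(('top0',(150,170,176,190)),('scene0',(360,380,158,172))):
    im=load(tag);f=im['frame'].astype(float);C=cloud(im)
    r=f[...,0]-(f[...,1]+f[...,2])/2
    w=np.clip(r[v0:v1,u0:u1]-25,0,None);V,U=np.mgrid[v0:v1,u0:u1]
    u,v=(w*U).sum()/w.sum(),(w*V).sum()/w.sum();print(tag,'tip px',u,v,ray(im,u,v,85),w.sum())
    # dial & height bands
    for zl,zh in((92,106),(70,78),(80,90),(160,180)):
        m=(C[...,2]>zl)&(C[...,2]<zh)&(C[...,0]>500)&(C[...,0]<720)&(C[...,1]>120)&(C[...,1]<280)
        n,l,st,c=cv2.connectedComponentsWithStats(m.astype(np.uint8))
        for i in range(1,n):
            if st[i,4]>5: print(zl,st[i,4],np.median(C[l==i],0),ray(im,*c[i],(zl+zh)/2)[:2],C[l==i].min(0),C[l==i].max(0))
im=load('top0');print(im['frame'][135:160,155:182].sum(2)//3)
```

```text
top0 tip px 158.2058823529412 182.54179566563468 [527.5 208.   85. ] 323.0
92 8 [652.4 213.5  94.2] [650.8 212.7] [648.7 210.6  93. ] [659.1 216.6  96.3]
92 28 [645.9 186.   94.6] [645.8 186.2] [637.  176.4  92.4] [658.3 198.5 102.4]
92 272 [592.5 197.4  97.9] [593.  197.7] [563.5 171.7  92. ] [633.8 224.3 105.9]
70 9 [669.3 210.8  72.4] [669.7 210.2] [664.2 204.4  71. ] [676.1 215.   77.6]
70 102 [644.9 171.1  72.9] [646.2 172. ] [619.6 155.7  70. ] [672.9 192.6  77.8]
70 32 [637.7 210.3  73.7] [638.6 210.4] [629.3 200.5  70.9] [649.8 219.9  77.9]
80 16 [650.5 208.9  86. ] [652.2 209. ] [646.2 202.3  80.4] [661.7 217.2  90. ]
80 14 [636.  187.2  87.5] [634.7 187.3] [625.6 181.   80.7] [640.9 192.7  89.9]
80 10 [571.7 181.4  82.9] [572.1 182.9] [567.2 174.   80.3] [579.6 195.1  86.9]
80 26 [551.2 206.1  86.5] [550.2 205.9] [529.1 200.1  81.6] [566.1 211.6  89.8]
160 20 [647.3 188.3 172.9] [649.1 188.8] [643.3 182.6 161.1] [654.  194.1 177.7]
scene0 tip px 369.81877729257644 164.86899563318778 [528.1 206.4  85. ] 229.0
92 400 [606.1 185.9  98.8] [613.5 186.1] [567.3 165.9  92. ] [664.
[... 2493 characters left out ...]
 172 138  97  78  70  75  75  72]
 [ 54  92 148 191 198 215 226 213 194 201 198 173 117  94 112 127 135 141 144 147 123  96  74  74  72  82  76]
 [102 180 209 222 213 219 221 212 208 218 224 205 173 114  67  73  75  80  86  97  99  83  75  72  75  72  75]
 [179 208 219 222 213 214 221 221 220 220 222 216 211 173  96  63  64  66  70  74  88  83  69  72  83  73  74]
 [209 217 217 221 220 220 220 221 219 220 222 222 226 210 166  97  64  69  75  74  79  74  79  71  78  68  75]
 [223 223 221 220 220 220 219 218 218 219 222 219 212 201 175 110  78  74  74  71  74  69  73  75  77  74  76]
 [216 221 219 220 220 221 219 219 222 218 219 220 211 204 188 128  79  79  71  73  80  75  71  70  76  75  69]]
```

Run:
```python
from h import *
np.set_printoptions(suppress=True,precision=2)
im=load('top0');hsv=cv2.cvtColor(im['frame'],cv2.COLOR_RGB2HSV)
# plate edges subpixel: corners in 5x crop px /5 + offset -> seeds; gradient search
def P(x,y): return ((x+.5)/5-.5+100,(y+.5)/5-.5+125)
cor=[P(118,48),P(588,100),P(528,570),P(40,515)]
g=cv2.cvtColor(im['frame'],cv2.COLOR_RGB2GRAY).astype(np.float32)
sat=hsv[...,1].astype(np.float32)
L=[]
for i in range(4):
    a=np.array(cor[i]);b=np.array(cor[(i+1)%4]);t=(b-a)/np.linalg.norm(b-a);n=np.array([-t[1],t[0]])
    pts=[]
    for s in np.linspace(.06,.94,60):
        c=a+(b-a)*s;off=np.arange(-4,4.01,.1);q=c+off[:,None]*n
        pr=cv2.remap(sat,q[:,0].astype(np.float32)[None],q[:,1].astype(np.float32)[None],cv2.INTER_LINEAR)[0]
        d=abs(np.gradient(cv2.GaussianBlur(pr[None],(0,0),4)[0]));k=np.argmax(d)
        pts.append(ray(im,*(q[k]),50)[:2])
    pts=np.array(pts,np.float32)
    vx,vy,x,y=cv2.fitLine(pts,cv2.DIST_HUBER,0,.01,.01)[:,0];L.append((vx,vy,x,y));print(i,np.degrees(np.arctan2(vy,vx)),(x,y))
from numpy.linalg import solve
def X(l,m): 
    A=np.array([[l[1],-l[0]],[m[1],-m[0]]]);return solve(A,[l[1]*l[2]-l[0]*l[3],m[1]*m[2]-m[0]*m[3]])
K=[X(L[i],L[(i+1)%4]) for i in range(4)];print(np.array(K),np.mean(K,0));print([np.linalg.norm(K[i]-K[(i+1)%4]) for i in range(4)])
for tag,box in(('top0',(150,175,150,172)),('scene0',(360,400,165,195))):
    im=load(tag);C=cloud(im);f=im['frame'];u0,u1,v0,v1=box
    m=(f.min(2)>165)&(C[...,2]>90)&(C[...,2]<112)
    m2=np.zeros_like(m);m2[v0:v1,u0:u1]=m[v0:v1,u0:u1]
    n,l,st,c=cv2.connectedComponentsWithStats(m2.astype(np.uint8));k=1+np.argmax(st[1:,4])
    cn=max(cv2.findContours((l==k).astype(np.uint8),cv2.RETR_EXTERNAL,cv2.CHAIN_APPROX_NONE)[0],key=cv2.contourArea)[:,0]
    Q=np.array([ray(im,u,v,100)[:2] for u,v in cn],np.float32);print(tag,'dial',cv2.minEnclosingCircle(Q),cv2.fitEllipse(Q),ray(im,*c[k],100)[:2])
```

```text
0 83.09735 (np.float32(674.97833), np.float32(174.3356))
1 -6.9711375 (np.float32(506.35513), np.float32(50.08373))
2 83.05927 (np.float32(378.70932), np.float32(223.5182))
3 -6.9511867 (np.float32(613.789), np.float32(340.2605))
[[657.7   31.58]
 [359.78  68.01]
 [396.15 366.79]
 [693.88 330.5 ]] [526.88 199.22]
[np.float32(300.1368), np.float32(300.99448), np.float32(299.93665), np.float32(301.09912)]
top0 dial ((591.588134765625, 197.51275634765625), 24.716960906982422) ((591.7674560546875, 197.4912872314453), (46.341548919677734, 46.653873443603516), 46.99467849731445) [591.75 197.39]
scene0 dial ((596.4097290039062, 194.89862060546875), 23.357467651367188) ((595.6801147460938, 194.15963745117188), (40.80060958862305, 42.482479095458984), 47.5950927734375) [595.92 193.82]
```

Run:
```python
from h import *
np.set_printoptions(suppress=True,precision=2)
im=load('top0')
f=im['frame'][:,:,::-1]
cv2.imwrite('pics/base.png',cv2.resize(f[125:190,145:190],None,fx=9,fy=9,interpolation=cv2.INTER_CUBIC))
im=load('scene0')
f=im['frame'][:,:,::-1]
cv2.imwrite('pics/baseS.png',cv2.resize(f[145:220,355:420],None,fx=8,fy=8,interpolation=cv2.INTER_CUBIC))
```

```text
(no output)
```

View pics/base.png

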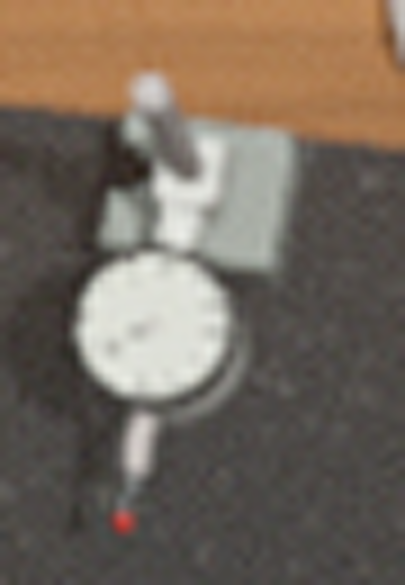

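View pics/baseS.png

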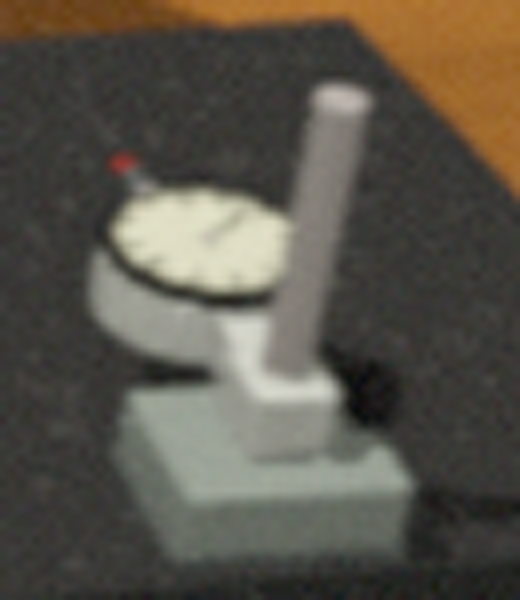

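Run:
```python
from h import *
np.set_printoptions(suppress=True,precision=2)
im=load('top0')
c=[(150,90,175),(124,118,74),(300,135,74),(280,268,74),(98,245,74),(122,521,85),(137,455,85)]
for x,y,z in c: print(z,ray(im,(x+.5)/9-.5+145,(y+.5)/9-.5+125,z)[:2])
im=load('scene0')
for x,y,z in [(135,388,74),(190,490,74),(412,487,74),(342,98,175),(123,163,85),(147,185,85)]: print('S',z,ray(im,(x+.5)/8-.5+355,(y+.5)/8-.5+145,z)[:2])
```

```text
175 [648.57 187.59]
74 [672.97 213.43]
74 [666.57 152.79]
74 [619.01 158.7 ]
74 [627.51 221.07]
85 [527.81 208.31]
85 [550.59 203.89]
S 74 [622.66 162.62]
S 74 [668.18 153.98]
S 74 [681.   209.08]
S 175 [651.11 185.65]
S 85 [528.51 206.52]
S 85 [542.01 207.12]
```

Run:
```python
from h import *
np.set_printoptions(suppress=True,precision=1)
im=load('top0');C=cloud(im)
def crop(x,y): return (x+.5)/5-.5+225,(y+.5)/5-.5+135
# seeds in crop px, half size, z band of top
S={'small_v':(140,120,45,22,34,29),'parallel':(313,110,60,8,18,12),'angle':(150,268,60,6,64,58),'loupe':(318,268,40,25,42,36),'ring':(153,438,50,12,28,20),'big_v':(338,425,60,20,42,35)}
for n,(x,y,h,z0,z1,zt) in S.items():
    u,v=crop(x,y);r=h/5
    m=np.zeros(C.shape[:2],np.uint8);a,b,c,d=int(v-r),int(v+r)+1,int(u-r),int(u+r)+1
    Z=C[a:b,c:d,2];m[a:b,c:d]=(Z>z0)&(Z<z1)
    cn=cv2.findContours(m,cv2.RETR_EXTERNAL,cv2.CHAIN_APPROX_NONE)[0]
    q=np.concatenate(cn)[:,0]
    P=np.array([ray(im,*p,zt)[:2] for p in q],np.float32)
    p3=C[m>0]
    R=cv2.minAreaRect(P);R2=cv2.minAreaRect(p3[:,:2].astype(np.float32))
    print(n,'ray',np.array(R[0]),np.array(R[1]),R[2],'cloud',np.array(R2[0]),np.array(R2[1]),round(R2[2],1),'z',np.percentile(p3[:,2],[5,50,95]),len(p3))
```

```text
small_v ray [620.7 -79.3] [25.4 42.2] 73.90782165527344 cloud [621.9 -79.3] [25.6 42.7] 73.5 z [22.7 25.8 31.6] 67
parallel ray [ 630.  -195.4] [61.8 58.4] 3.769655704498291 cloud [ 630.4 -195.7] [61.2 58.9] 3.1 z [ 8.4 11.6 16.3] 161
angle ray [514.4 -82.2] [75.  71.2] 86.39563751220703 cloud [525.6 -83.5] [77.4 73.5] 86.7 z [ 6.6 14.6 56.9] 225
loupe ray [ 521.4 -189.3] [29.3 30.2] 62.37355422973633 cloud [ 521.6 -189.4] [31.  28.1] 77.6 z [28.5 35.1 41.2] 82
ring ray [414.9 -84.9] [43.6 44.1] 89.48329162597656 cloud [415.4 -84.8] [44.4 43.8] 0.9 z [14.7 19.5 24.6] 141
big_v ray [ 420.2 -197.5] [50.9 31.6] 20.94292640686035 cloud [ 420.9 -198.2] [49.7 30. ] 21.3 z [21.3 30.4 37.1] 134
```

Run:
```python
from h import *
np.set_printoptions(suppress=True,precision=1)
im=load('top0');C=cloud(im);f=im['frame'];hsv=cv2.cvtColor(f,cv2.COLOR_RGB2HSV)
def crop(x,y): return (x+.5)/5-.5+225,(y+.5)/5-.5+135
def comp(m,x,y,h,zt,name):
    u,v=crop(x,y);r=h/5;M=np.zeros(m.shape,np.uint8);a,b,c,d=int(v-r),int(v+r)+1,int(u-r),int(u+r)+1
    M[a:b,c:d]=m[a:b,c:d]
    n,l,st,ce=cv2.connectedComponentsWithStats(M)
    for i in range(1,n):
        if st[i,4]<15: continue
        q=np.argwhere(l==i)[:,::-1]
        P=np.array([ray(im,*p,zt)[:2] for p in q],np.float32);R=cv2.minAreaRect(P)
        print(name,np.array(R[0]),np.array(R[1]),round(R[2],1),'mean',P.mean(0),len(q),'z',np.percentile(C[l==i][:,2],[10,50,90]))
W=(hsv[...,1]<45)&(hsv[...,2]>150)
comp(W,313,110,65,12,'par')
comp(W,150,268,65,58,'angle upright@58')
comp(W,150,268,65,10,'angle foot@10')
G=(hsv[...,0]>50)&(hsv[...,0]<85)&(hsv[...,1]>70)&(hsv[...,2]<140)
comp(G,150,268,60,30,'green')
Y=(hsv[...,0]>15)&(hsv[...,0]<30)&(hsv[...,1]>130)
comp(Y,540,250,40,65,'collar')
g=(hsv[...,1]<40)&(hsv[...,2]>90)
comp(g,530,260,150,55,'steel')
cv2.imwrite('pics/ang.png',cv2.resize(f[175:200,240:270,::-1],None,fx=20,fy=20,interpolation=cv2.INTER_CUBIC))
cv2.imwrite('pics/sp.png',cv2.resize(f[155:220,310:350,::-1],None,fx=9,fy=9,interpolation=cv2.INTER_CUBIC))
```

```text
par [ 628.8 -192.5] [39.  62.6] 77.5 mean [ 628.6 -192.8] 219 z [ 3.8 10.2 15. ]
angle upright@58 [ 519.5 -105.1] [ 9.2 41.1] 89.1 mean [ 519. -105.] 43 z [ 2.  54.9 60.6]
angle upright@58 [516.4 -63.1] [ 6.  28.5] 78.4 mean [516.  -63.1] 20 z [ 6.   9.7 14. ]
angle foot@10 [ 530.4 -107.2] [ 9.6 42.5] 89.1 mean [ 529.8 -107.1] 43 z [ 2.  54.9 60.6]
angle foot@10 [527.1 -63.8] [ 6.2 29.4] 78.4 mean [526.7 -63.9] 20 z [ 6.   9.7 14. ]
green [517.9 -81.1] [28.3 25.7] 89.5 mean [518.8 -80.9] 57 z [ 5.2 10.  17.6]
collar [ 522.4 -322.3] [18.3 32.1] 6.9 mean [ 522.5 -322.9] 47 z [54.9 60.8 66.9]
steel [ 566.5 -322.6] [62.2 37.7] 2.5 mean [ 567.8 -321.5] 181 z [ 3.7 55.5 61.5]
steel [ 473.4 -332.8] [82.5 25.1] 3.5 mean [ 474.2 -328.9] 126 z [45.3 52.9 58.1]
```

View pics/ang.png

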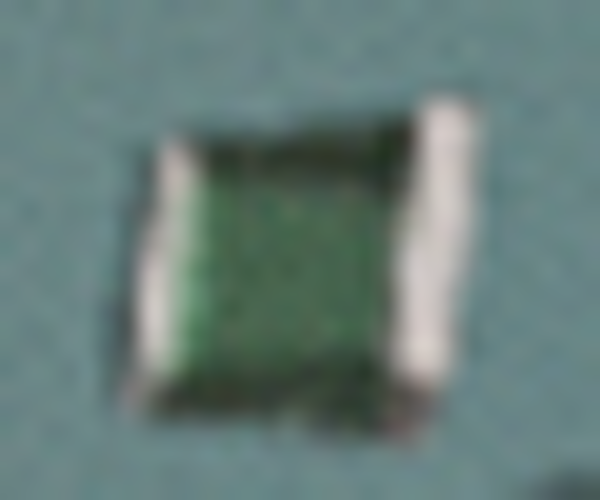

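View pics/sp.png

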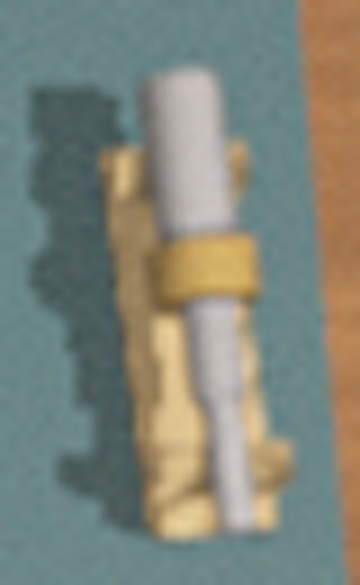

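Run:
```python
from h import *
np.set_printoptions(suppress=True,precision=1)
im=load('top0')
def q(x,y,s,u0,v0,z): return ray(im,(x+.5)/s-.5+u0,(y+.5)/s-.5+v0,z)[:2]
for x,y,z in [(420,95,58),(480,100,58),(450,378,58),(388,375,58),(162,138,10),(128,405,10),(410,435,2)]: print('ang',z,q(x,y,20,240,175,z))
for n,x,y in [('thickL',145,90),('thickR',217,85),('thL2',160,225),('thR2',232,225),('colL',153,268),('colR',258,272),('thinL',212,460),('thinR',243,460),('thinL2',222,520),('thinR2',252,520),('neckL',190,330),('neckR',238,330)]: print(n,q(x,y,9,310,155,47))
print('collar top edges z66', q(208,236,9,310,155,66),q(205,300,9,310,155,66))
for im_ in('top0','scene0'):
    i=load(im_);W=i['world_to_cam'];print(-W[:3,:3].T@W[:3,3])
```

```text
ang 58 [ 542.4 -102.4]
ang 58 [ 541.5 -111.7]
ang 58 [ 497.7 -106.4]
ang 58 [498.2 -96.9]
ang 10 [547.1 -63.2]
ang 10 [503.7 -57.4]
ang 2 [ 500.2 -102.4]
thickL [ 591.3 -308. ]
thickR [ 593.  -333.3]
thL2 [ 542.9 -311.3]
thR2 [ 542.8 -336.3]
colL [ 527.7 -308.2]
colR [ 526.  -344.6]
thinL [ 460.  -325.7]
thinR [ 460.  -336.4]
thinL2 [ 439.2 -328.3]
thinR2 [ 439.1 -338.5]
neckL [ 505.7 -320.1]
neckR [ 505.6 -336.7]
collar top edges z66 [ 534.4 -324.1] [ 512.  -322.1]
[ 190.3  -40.7 1518.2]
[1197.2 -215.5  521.8]
```

```bash
cat > plan.py <<'E'
import sys
from h import *
from scipy.spatial.transform import Rotation as R
# usage: plan.py x y z yaw(tool y) ; x/y/z may be '-' to keep
s=read_state();p=np.array(s['position']);M=R.from_quat(s['ee_rot']).as_matrix()
yaw=np.degrees(np.arctan2(M[1,1],M[0,1]))
a=sys.argv[1:]
t=[p[i] if a[i]=='-' else float(a[i]) for i in range(3)]
ty=yaw if a[3]=='-' else float(a[3])
d=M.T@(np.array(t)-p)/250
dy=(ty-yaw+180)%360-180
np.set_printoptions(suppress=True,precision=4)
print('pos',p,'yaw %.2f'%yaw,'w %.1f'%s['gripper_width'],'F',np.array(s['contact_force']),'j',np.round(s['joints'],2),'t',s['clock'])
print('tx %.4f ty %.4f tz %.4f spin %.4f'%(*d,-dy/45))
E
python3 plan.py 420.5 -197.8 130 201
```

```text
pos [ 198.1217 -592.2653  244.3177] yaw 108.48 w 85.4 F [-0.3162  0.1576 -0.5114] j [-0.99  0.39  0.01 -0.   -1.19 -0.26] t 0.1
tx -1.3439 ty 1.2135 tz 0.4595 spin -2.0559
```

Emit:
play_rows --targets '[{"tx": -0.2,"ty": 0.2,"spin": -0.2,"gripper": -0.4},{"tx": -0.4,"ty": 0.4,"spin": -0.4,"gripper": -0.4},{"tx": -0.6,"ty": 0.6,"spin": -0.6,"gripper": -0.4},{"tx": -0.8,"ty": 0.75,"spin": -0.8,"gripper": -0.4},{"tx": -0.9,"ty": 0.8,"spin": -1,"gripper": -0.4},{"tx": -0.9,"ty": 0.8,"spin": -1,"gripper": -0.4}]'

```text
invalid input
```

```bash
python3 plan.py 420.5 -197.8 130 201
```

```text
pos [ 198.1217 -592.2653  244.3177] yaw 108.48 w 85.4 F [-0.3162  0.1576 -0.5114] j [-0.99  0.39  0.01 -0.   -1.19 -0.26] t 0.1
tx -1.3439 ty 1.2135 tz 0.4595 spin -2.0559
```

Perhaps every key is required.

Emit:
play_rows --targets '[{"tx": -0.2,"ty": 0.2,"tz": 0,"spin": -0.2,"gripper": -0.4},{"tx": -0.4,"ty": 0.4,"tz": 0,"spin": -0.4,"gripper": -0.4},{"tx": -0.6,"ty": 0.6,"tz": 0,"spin": -0.6,"gripper": -0.4},{"tx": -0.8,"ty": 0.75,"tz": 0,"spin": -0.8,"gripper": -0.4},{"tx": -0.9,"ty": 0.8,"tz": 0,"spin": -1,"gripper": -0.4},{"tx": -0.9,"ty": 0.8,"tz": 0,"spin": -1,"gripper": -0.4}]'

```text
clock: 0.85
position: [349.8, -329.3, 245.3]
ee_rot: [-0.529, 0.849, 0.0, 0.0]
contact_force: [-0.4, 0.1, 0.0]
gripper_width: 59.7
```

```bash
python3 plan.py 420.5 -197.8 130 201
```

```text
pos [ 349.75   -329.29    245.3436] yaw 153.83 w 59.7 F [-0.3646  0.0926  0.039 ] j [-0.42  0.14 -0.33 -0.   -1.1  -0.04] t 0.85
tx -0.5967 ty -0.0219 tz 0.4616 spin -1.0482
```

Emit:
play_rows --targets '[{"tx": -0.2,"ty": -0.01,"tz": 0.15,"spin": -0.2,"gripper": -0.4},{"tx": -0.4,"ty": -0.02,"tz": 0.3,"spin": -0.4,"gripper": -0.4},{"tx": -0.55,"ty": -0.02,"tz": 0.4,"spin": -0.6,"gripper": -0.4},{"tx": -0.597,"ty": -0.022,"tz": 0.4,"spin": -0.8,"gripper": -0.4},{"tx": -0.597,"ty": -0.022,"tz": 0.4,"spin": -1,"gripper": -0.4},{"tx": -0.597,"ty": -0.022,"tz": 0.4,"spin": -1,"gripper": -0.4}]'

```text
clock: 1.6
position: [419.4, -201.0, 144.9]
ee_rot: [0.811, -0.586, -0.0, 0.0]
contact_force: [0.4, 0.6, -0.7]
gripper_width: 59.5
```

```bash
python3 plan.py 420.5 -197.8 60 201
python3 - <<'E'
from h import *
im=snap('scene','s1');f=im['frame'][:,:,::-1]
cv2.imwrite('pics/s1c.png',cv2.resize(f[60:280,110:310],None,fx=2.7,fy=2.7,interpolation=cv2.INTER_CUBIC))
E
```

```text
pos [ 419.3647 -201.0395  144.9249] yaw -161.69 w 59.5 F [ 0.4367  0.6242 -0.7218] j [-0.1   0.22 -0.51  0.   -0.84  0.42] t 1.6
tx -0.0107 ty -0.0087 tz 0.3397 spin -0.0597
```

View pics/s1c.png

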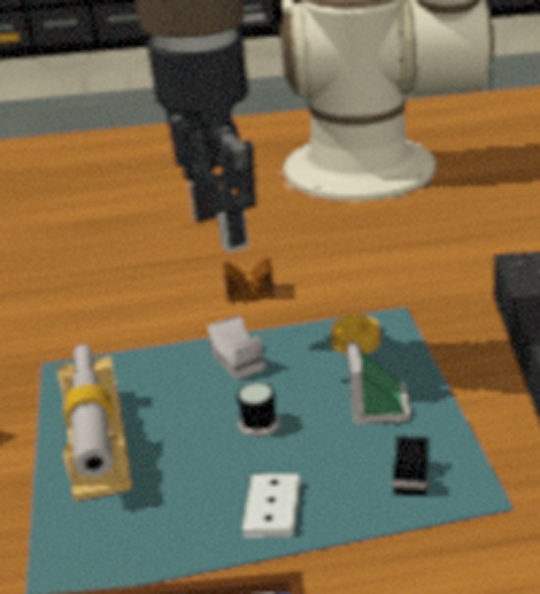

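Emit:
play_rows --targets '[{"tx": -0.01,"ty": -0.009,"tz": 0.15,"spin": -0.06,"gripper": -0.4},{"tx": -0.01,"ty": -0.009,"tz": 0.28,"spin": -0.06,"gripper": -0.4},{"tx": -0.01,"ty": -0.009,"tz": 0.34,"spin": -0.06,"gripper": -0.4},{"tx": -0.01,"ty": -0.009,"tz": 0.34,"spin": -0.06,"gripper": -0.4},{"tx": -0.01,"ty": -0.009,"tz": 0.34,"spin": -0.06,"gripper": -0.4}]'

```text
clock: 2.28
position: [421.5, -197.9, 61.0]
ee_rot: [0.825, -0.566, 0.001, -0.0]
contact_force: [0.1, 0.0, 0.1]
gripper_width: 59.6
```

```bash
python3 plan.py 420.5 -197.8 19 201
python3 - <<'E'
from h import *
im=snap('scene','s2');f=im['frame'][:,:,::-1]
cv2.imwrite('pics/s2c.png',cv2.resize(f[100:240,130:290],None,fx=4,fy=4,interpolation=cv2.INTER_CUBIC))
E
```

```text
pos [ 421.5376 -197.8769   60.9506] yaw -158.89 w 59.6 F [0.1089 0.0203 0.0844] j [-0.09  0.35 -0.61  0.   -0.61  0.46] t 2.275
tx -0.0019 ty 0.0039 tz 0.1678 spin 0.0024
```

View pics/s2c.png

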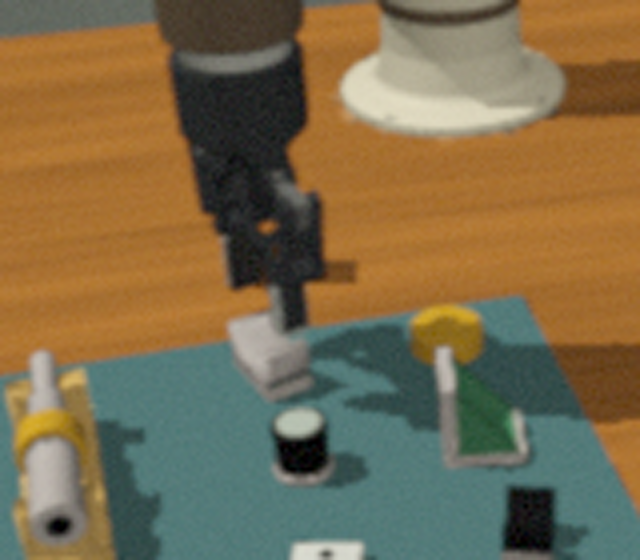

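Emit:
play_rows --targets '[{"tx": -0.002,"ty": 0.004,"tz": 0.02,"spin": 0,"gripper": -0.54},{"tx": -0.002,"ty": 0.004,"tz": 0.05,"spin": 0,"gripper": -0.54},{"tx": -0.002,"ty": 0.004,"tz": 0.08,"spin": 0,"gripper": -0.54},{"tx": -0.002,"ty": 0.004,"tz": 0.11,"spin": 0,"gripper": -0.54},{"tx": -0.002,"ty": 0.004,"tz": 0.14,"spin": 0,"gripper": -0.54},{"tx": -0.002,"ty": 0.004,"tz": 0.165,"spin": 0,"gripper": -0.54},{"tx": -0.002,"ty": 0.004,"tz": 0.165,"spin": 0,"gripper": -0.54}]'

```text
clock: 3.2
position: [419.6, -197.3, 18.5]
ee_rot: [0.825, -0.565, -0.001, 0.0]
contact_force: [-1.1, 0.6, -0.5]
gripper_width: 65.6
```

Emit:
play_rows --targets '[{"tx": 0,"ty": 0,"tz": 0,"spin": 0,"gripper": -0.3},{"tx": 0,"ty": 0,"tz": 0,"spin": 0,"gripper": 0},{"tx": 0,"ty": 0,"tz": 0,"spin": 0,"gripper": 0.5},{"tx": 0,"ty": 0,"tz": 0,"spin": 0,"gripper": 1},{"tx": 0,"ty": 0,"tz": 0,"spin": 0,"gripper": 1},{"tx": 0,"ty": 0,"tz": 0,"spin": 0,"gripper": 1}]'

```text
clock: 3.95
position: [420.4, -197.4, 19.5]
ee_rot: [0.825, -0.565, 0.0, -0.0]
contact_force: [-0.6, 1.2, 5.2]
gripper_width: 49.0
```

```bash
python3 plan.py 420.5 -197.8 19 201
```

```text
pos [ 420.3681 -197.3709   19.5324] yaw -158.79 w 49.0 F [-0.626   1.1574  5.2365] j [-0.09  0.43 -0.65  0.   -0.49  0.46] t 3.95
tx 0.0018 ty 0.0001 tz 0.0021 spin 0.0047
```

Emit:
play_rows --targets '[{"tx": 0,"ty": 0,"tz": -0.02,"spin": 0,"gripper": 1},{"tx": 0,"ty": 0,"tz": -0.08,"spin": 0,"gripper": 1},{"tx": 0,"ty": 0,"tz": -0.2,"spin": 0,"gripper": 1},{"tx": 0,"ty": 0,"tz": -0.35,"spin": 0,"gripper": 1},{"tx": 0,"ty": 0,"tz": -0.5,"spin": 0,"gripper": 1},{"tx": 0,"ty": 0,"tz": -0.55,"spin": 0,"gripper": 1},{"tx": 0,"ty": 0,"tz": -0.55,"spin": 0,"gripper": 1}]'

```text
clock: 4.82
position: [419.6, -197.2, 156.3]
ee_rot: [0.825, -0.565, -0.0, -0.0]
contact_force: [-0.7, 0.3, -2.7]
gripper_width: 49.3
```

```bash
python3 plan.py 463.4 259.2 150 170.5;python3 - <<'E'
from h import *
im=snap('scene','s3');f=im['frame'][:,:,::-1]
cv2.imwrite('pics/s3c.png',cv2.resize(f[60:240,130:290],None,fx=3,fy=3,interpolation=cv2.INTER_CUBIC))
E
```

```text
pos [ 419.6148 -197.152   156.2609] yaw -158.83 w 49.3 F [-0.7154  0.3275 -2.6733] j [-0.09  0.2  -0.5  -0.   -0.86  0.46] t 4.825
tx -1.6390 ty -0.8224 tz 0.0262 spin 0.6814
```

View pics/s3c.png

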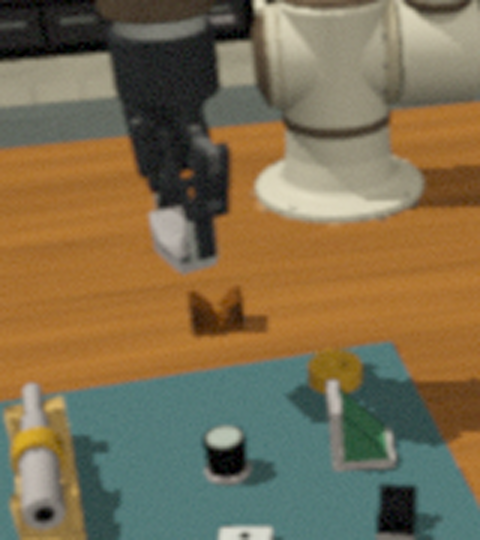

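Emit:
play_rows --targets '[{"tx": -0.1,"ty": -0.05,"tz": 0,"spin": 0.1,"gripper": 1},{"tx": -0.25,"ty": -0.12,"tz": 0,"spin": 0.2,"gripper": 1},{"tx": -0.4,"ty": -0.2,"tz": 0,"spin": 0.3,"gripper": 1},{"tx": -0.6,"ty": -0.3,"tz": 0,"spin": 0.4,"gripper": 1},{"tx": -0.8,"ty": -0.4,"tz": 0,"spin": 0.5,"gripper": 1},{"tx": -0.95,"ty": -0.47,"tz": 0,"spin": 0.6,"gripper": 1},{"tx": -1,"ty": -0.5,"tz": 0,"spin": 0.68,"gripper": 1},{"tx": -1,"ty": -0.5,"tz": 0,"spin": 0.68,"gripper": 1}]'

```text
clock: 5.88
position: [445.3, 81.5, 154.6]
ee_rot: [-0.648, 0.762, 0.001, -0.002]
contact_force: [-1.1, -1.2, -1.9]
gripper_width: 48.9
```

```bash
python3 plan.py 463.4 259.2 150 170.5
```

```text
pos [445.2738  81.4678 154.6385] yaw 170.73 w 48.9 F [-1.0939 -1.2194 -1.9462] j [ 0.54  0.19 -0.53 -0.   -0.86 -0.7 ] t 5.875
tx -0.7134 ty 0.0429 tz 0.0171 spin 0.0050
```

Emit:
play_rows --targets '[{"tx": -0.1,"ty": 0.01,"tz": 0,"spin": 0,"gripper": 1},{"tx": -0.3,"ty": 0.02,"tz": 0,"spin": 0,"gripper": 1},{"tx": -0.5,"ty": 0.03,"tz": 0,"spin": 0,"gripper": 1},{"tx": -0.65,"ty": 0.04,"tz": 0.05,"spin": 0.005,"gripper": 1},{"tx": -0.713,"ty": 0.043,"tz": 0.15,"spin": 0.005,"gripper": 1},{"tx": -0.713,"ty": 0.043,"tz": 0.24,"spin": 0.005,"gripper": 1},{"tx": -0.713,"ty": 0.043,"tz": 0.24,"spin": 0.005,"gripper": 1},{"tx": -0.713,"ty": 0.043,"tz": 0.24,"spin": 0.005,"gripper": 1}]'

```text
clock: 6.88
position: [465.0, 257.9, 96.7]
ee_rot: [-0.645, 0.764, -0.0, -0.0]
contact_force: [0.4, 0.2, -2.2]
gripper_width: 49.3
```

```bash
python3 plan.py 463.4 259.2 68 170.5;python3 - <<'E'
from h import *
im=snap('scene','s4');f=im['frame'][:,:,::-1]
cv2.imwrite('pics/s4c.png',cv2.resize(f[60:230,280:460],None,fx=4,fy=3.5,interpolation=cv2.INTER_CUBIC))
E
```

```text
pos [465.0419 257.8859  96.7211] yaw 170.35 w 49.3 F [ 0.3872  0.1958 -2.2204] j [ 0.81  0.39 -0.41  0.   -0.77 -0.98] t 6.875
tx -0.0041 ty 0.0074 tz 0.1149 spin -0.0033
```

View pics/s4c.png

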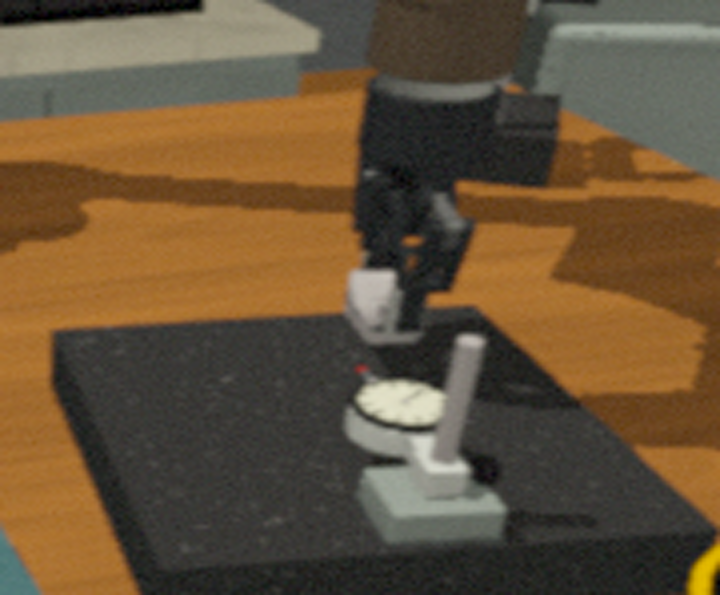

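Run:
```python
from h import *
im=snap('top','t4');f=im['frame'][:,:,::-1]
cv2.imwrite('pics/t4.png',cv2.resize(f[120:250,100:230],None,fx=4.5,fy=4.5,interpolation=cv2.INTER_CUBIC))
for i in range(4):
    print(read_state()['position'], read_state()['clock']); get_image('top')
```

```text
[465.26898432 258.42653267  97.49034505] 6.975
[465.20730735 258.49869422  97.54452683] 7.025
[465.09698499 258.55139057  97.50792772] 7.075
[465.00939469 258.57054139  97.41927156] 7.125
```

View pics/t4.png

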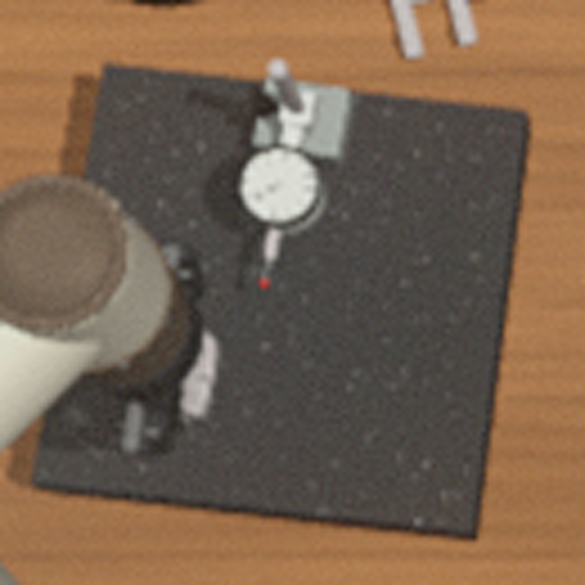

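Run:
```python
from h import *
im=load('t4')
for x,y,z in((217,335,113),(207,415,113),(211,375,113),(211,375,90)):
    p=ray(im,(x+.5)/4.5-.5+100,(y+.5)/4.5-.5+120,z);print(p, (p[:2]-np.array([465,258.5]))@np.array([.165,.9863]),(p[:2]-np.array([465,258.5]))@np.array([.9863,-.165]))
```

```text
[486.27226979 232.68536666 113.        ] -21.951048345589907 25.240254195549056
[433.18695435 237.49318322 113.        ] -25.968175918809074 -27.911082152228204
[459.63584283 235.74861065 113.        ] -23.32478125180025 -1.5366889768279424
[464.04507448 240.27376399  90.        ] -18.13409928723567 2.0654859047314953
```

Emit:
play_rows --targets '[{"tx": -0.002,"ty": 0.006,"tz": 0.03,"spin": 0,"gripper": 1},{"tx": -0.002,"ty": 0.006,"tz": 0.06,"spin": 0,"gripper": 1},{"tx": -0.002,"ty": 0.006,"tz": 0.09,"spin": 0,"gripper": 1},{"tx": -0.002,"ty": 0.006,"tz": 0.105,"spin": 0,"gripper": 1},{"tx": -0.002,"ty": 0.006,"tz": 0.11,"spin": 0,"gripper": 1},{"tx": -0.002,"ty": 0.006,"tz": 0.113,"spin": 0,"gripper": 1},{"tx": -0.002,"ty": 0.006,"tz": 0.113,"spin": 0,"gripper": 1}]'

```text
clock: 8.05
position: [463.4, 259.4, 68.5]
ee_rot: [-0.645, 0.764, 0.0, 0.0]
contact_force: [-0.6, 0.8, -1.6]
gripper_width: 49.1
```

```bash
python3 plan.py 463.4 259.2 67.5 170.5
```

```text
pos [463.3646 259.3896  68.4786] yaw 170.37 w 49.1 F [-0.5709  0.751  -1.6077] j [ 0.82  0.43 -0.44  0.   -0.7  -0.98] t 8.05
tx 0.0007 ty -0.0003 tz 0.0039 spin -0.0029
```

Emit:
play_rows --targets '[{"tx": 0,"ty": 0,"tz": 0.002,"spin": 0,"gripper": 1},{"tx": 0,"ty": 0,"tz": 0.003,"spin": 0,"gripper": 1},{"tx": 0,"ty": 0,"tz": 0.004,"spin": 0,"gripper": 1},{"tx": 0,"ty": 0,"tz": 0.004,"spin": 0,"gripper": 1}]'

```text
clock: 8.55
position: [463.3, 259.3, 67.6]
ee_rot: [-0.645, 0.764, -0.0, 0.0]
contact_force: [-0.9, -0.2, 1.4]
gripper_width: 48.7
```

```bash
python3 plan.py 463.4 259.2 67.5 170.5
```

```text
pos [463.3005 259.3149  67.6073] yaw 170.38 w 48.7 F [-0.8975 -0.1864  1.4469] j [ 0.82  0.43 -0.44  0.   -0.7  -0.98] t 8.55
tx 0.0004 ty -0.0005 tz 0.0004 spin -0.0028
```

Emit:
play_rows --targets '[{"tx": 0,"ty": 0,"tz": 0.001,"spin": 0,"gripper": -0.2},{"tx": 0,"ty": 0,"tz": 0.001,"spin": 0,"gripper": -0.4},{"tx": 0,"ty": 0,"tz": 0,"spin": 0,"gripper": -0.45},{"tx": 0,"ty": 0,"tz": -0.03,"spin": 0,"gripper": -0.45},{"tx": 0,"ty": 0,"tz": -0.1,"spin": 0,"gripper": -0.45},{"tx": 0,"ty": 0,"tz": -0.2,"spin": 0,"gripper": -0.45},{"tx": 0.1,"ty": 0,"tz": -0.3,"spin": 0,"gripper": -0.45},{"tx": 0.3,"ty": 0,"tz": -0.33,"spin": 0,"gripper": -0.45},{"tx": 0.5,"ty": 0,"tz": -0.33,"spin": 0,"gripper": -0.45},{"tx": 0.7,"ty": 0,"tz": -0.33,"spin": 0,"gripper": -0.45},{"tx": 0.9,"ty": 0,"tz": -0.33,"spin": 0,"gripper": -0.45},{"tx": 1,"ty": 0,"tz": -0.33,"spin": 0,"gripper": -0.5}]'

```text
clock: 10.05
position: [420.6, 10.9, 150.4]
ee_rot: [-0.645, 0.765, -0.0, 0.0]
contact_force: [-0.1, 0.4, -0.0]
gripper_width: 64.2
```

```bash
python3 plan.py 628.8 -192.6 60 167.5;python3 - <<'E'
from h import *
im=snap('scene','s5');f=im['frame'][:,:,::-1]
cv2.imwrite('pics/s5c.png',cv2.resize(f[130:230,300:440],None,fx=5,fy=5,interpolation=cv2.INTER_CUBIC))
im=snap('top','t5');f=im['frame'][:,:,::-1]
cv2.imwrite('pics/t5.png',cv2.resize(f[120:250,100:230],None,fx=4.5,fy=4.5,interpolation=cv2.INTER_CUBIC))
E
```

```text
pos [420.6084  10.8906 150.4246] yaw 170.27 w 64.2 F [-0.0831  0.3792 -0.0053] j [ 0.42  0.14 -0.6  -0.   -0.83 -0.59] t 10.05
tx 0.6617 ty -0.9581 tz 0.3620 spin 0.0616
```

View pics/s5c.png

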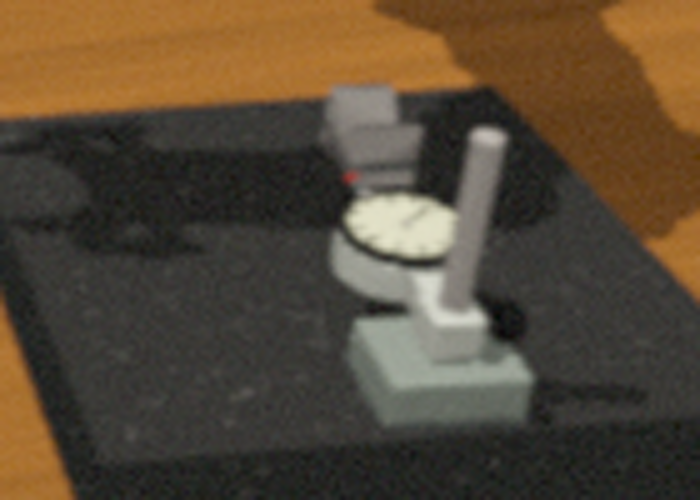

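View pics/t5.png

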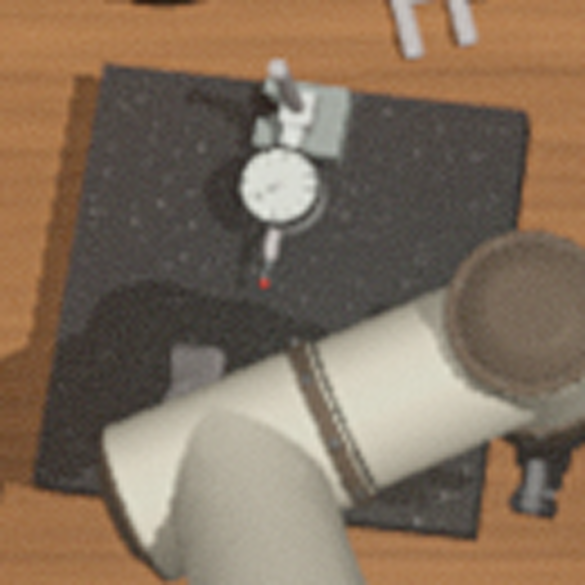

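Emit:
play_rows --targets '[{"tx": 0.1,"ty": -0.15,"tz": 0,"spin": 0.06,"gripper": -0.6},{"tx": 0.25,"ty": -0.35,"tz": 0,"spin": 0.06,"gripper": -0.6},{"tx": 0.4,"ty": -0.55,"tz": 0.05,"spin": 0.06,"gripper": -0.6},{"tx": 0.55,"ty": -0.75,"tz": 0.1,"spin": 0.06,"gripper": -0.6},{"tx": 0.662,"ty": -0.958,"tz": 0.2,"spin": 0.06,"gripper": -0.6},{"tx": 0.662,"ty": -0.958,"tz": 0.3,"spin": 0.06,"gripper": -0.6},{"tx": 0.662,"ty": -0.958,"tz": 0.36,"spin": 0.06,"gripper": -0.6},{"tx": 0.662,"ty": -0.958,"tz": 0.36,"spin": 0.06,"gripper": -0.6},{"tx": 0.662,"ty": -0.958,"tz": 0.36,"spin": 0.06,"gripper": -0.6}]'

```text
clock: 11.28
position: [630.6, -189.7, 61.4]
ee_rot: [-0.628, 0.778, -0.001, 0.001]
contact_force: [0.1, 0.1, 1.6]
gripper_width: 68.1
```

```bash
python3 plan.py 628.8 -192.6 15 167.5;python3 - <<'E'
from h import *
np.set_printoptions(suppress=True,precision=1)
im=snap('scene','s6');f=im['frame'][:,:,::-1]
cv2.imwrite('pics/s6c.png',cv2.resize(f[150:270,150:300],None,fx=4.5,fy=4.5,interpolation=cv2.INTER_CUBIC))
im=snap('top','t6');f=im['frame'][:,:,::-1]
cv2.imwrite('pics/t6.png',cv2.resize(f[150:230,110:210],None,fx=7,fy=7,interpolation=cv2.INTER_CUBIC))
E
```

```text
pos [ 630.5626 -189.7285   61.4352] yaw 167.76 w 68.1 F [0.1134 0.099  1.6013] j [-0.05  0.61 -0.12  0.   -0.84 -0.17] t 11.275
tx 0.0127 ty 0.0049 tz 0.1857 spin 0.0057
```

View pics/s6c.png

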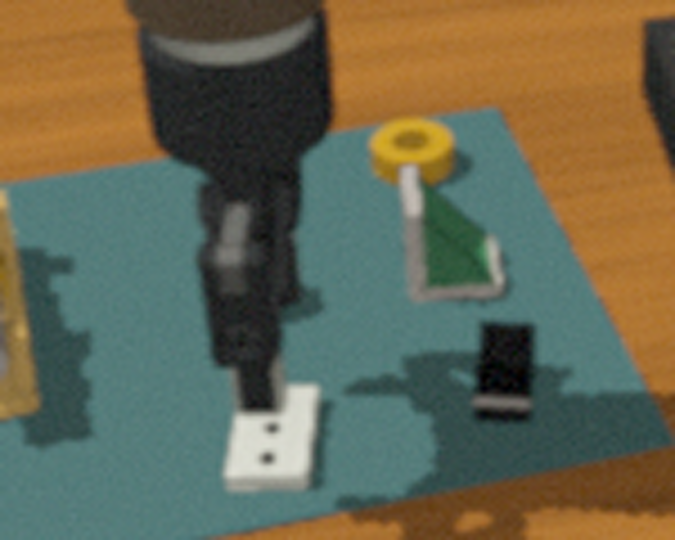

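View pics/t6.png

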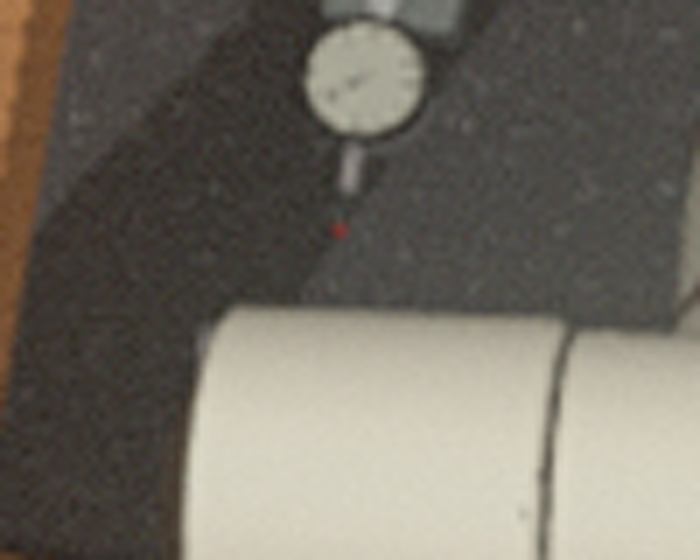

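Run:
```python
from h import *
np.set_printoptions(suppress=True,precision=1)
im=load('scene0')
def q(x,y,z): return ray(im,(x+.5)/4-.5+110,(y+.5)/4-.5+150,z)[:2]
def show(n,pts): 
    P=np.array([q(*p) for p in pts]);print(n,P.tolist() if 0 else P.round(1).tolist(),'mean',P.mean(0))
show('par',[(372,343,12),(443,343,12),(434,430,12),(360,430,12)])
show('small',[(590,290,29),(634,290,29),(630,352,29),(586,350,29)])
show('angle top',[(516,150,58),(535,150,58)])
show('angle foot corners',[(527,265,2),(606,263,2),(606,220,10),(603,245,10)])
show('thick end centre',[(137,323,47)])
show('collar',[(130,228,47)])
```

```text
par [[598.6, -206.4], [607.9, -169.5], [671.4, -183.1], [662.5, -218.9]] mean [ 635.1 -194.5]
small [[604.2, -87.8], [610.1, -64.8], [657.8, -79.3], [650.8, -100.7]] mean [630.7 -83.1]
angle top [[503.1, -108.1], [505.9, -97.4]] mean [ 504.5 -102.8]
angle foot corners [[540.3, -111.2], [549.9, -66.2], [519.4, -58.7], [542.9, -66.2]] mean [538.1 -75.6]
thick end centre [[594.9, -322.3]] mean [ 594.9 -322.3]
collar [[509.7, -328.8]] mean [ 509.7 -328.8]
```

Emit:
play_rows --targets '[{"tx": 0.013,"ty": 0.004,"tz": 0.03,"spin": 0,"gripper": -0.6},{"tx": 0.013,"ty": 0.004,"tz": 0.07,"spin": 0,"gripper": -0.6},{"tx": 0.013,"ty": 0.004,"tz": 0.11,"spin": 0,"gripper": -0.6},{"tx": 0.013,"ty": 0.004,"tz": 0.14,"spin": 0,"gripper": -0.6},{"tx": 0.013,"ty": 0.004,"tz": 0.165,"spin": 0,"gripper": -0.6},{"tx": 0.013,"ty": 0.004,"tz": 0.185,"spin": 0,"gripper": -0.6},{"tx": 0.013,"ty": 0.004,"tz": 0.186,"spin": 0,"gripper": -0.6},{"tx": 0.013,"ty": 0.004,"tz": 0.186,"spin": 0,"gripper": -0.6}]'

```text
clock: 12.38
position: [628.4, -193.4, 13.6]
ee_rot: [-0.627, 0.779, -0.0, 0.0]
contact_force: [-0.7, -0.1, 0.2]
gripper_width: 68.7
```

```bash
python3 plan.py 629 -193 14.5 167.5;python3 - <<'E'
from h import *
np.set_printoptions(suppress=True,precision=1)
im=snap('scene','s7');f=im['frame'][:,:,::-1]
cv2.imwrite('pics/s7c.png',cv2.resize(f[190:270,180:260],None,fx=7,fy=7,interpolation=cv2.INTER_CUBIC))
E
```

```text
pos [ 628.4404 -193.4105   13.5727] yaw 167.67 w 68.7 F [-0.721  -0.0512  0.2054] j [-0.05  0.67 -0.15  0.   -0.75 -0.16] t 12.375
tx -0.0021 ty -0.0018 tz -0.0037 spin 0.0038
```

View pics/s7c.png

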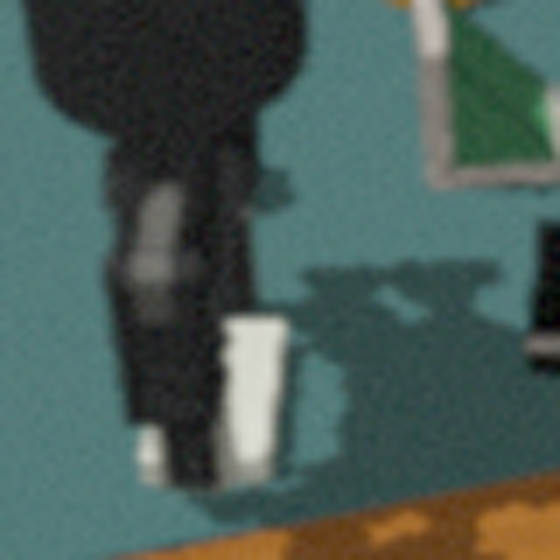

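Emit:
play_rows --targets '[{"tx": 0,"ty": 0,"tz": 0,"spin": 0,"gripper": -0.5},{"tx": 0,"ty": 0,"tz": 0,"spin": 0,"gripper": -0.4},{"tx": 0,"ty": 0,"tz": 0,"spin": 0,"gripper": -0.2},{"tx": 0,"ty": 0,"tz": 0,"spin": 0,"gripper": 0.5},{"tx": 0,"ty": 0,"tz": 0,"spin": 0,"gripper": 1},{"tx": 0,"ty": 0,"tz": 0,"spin": 0,"gripper": 1}]'

```text
clock: 13.18
position: [629.1, -193.5, 14.6]
ee_rot: [-0.627, 0.779, -0.001, 0.001]
contact_force: [-0.7, 0.4, 6.0]
gripper_width: 57.9
```

```bash
python3 plan.py 629 -193 14.5 167.5
```

```text
pos [ 629.08   -193.4814   14.6139] yaw 167.70 w 57.9 F [-0.7375  0.4025  5.9523] j [-0.05  0.66 -0.15  0.   -0.75 -0.16] t 13.175
tx -0.0018 ty 0.0007 tz 0.0005 spin 0.0045
```

Emit:
play_rows --targets '[{"tx": 0,"ty": 0,"tz": -0.01,"spin": 0,"gripper": 1},{"tx": 0,"ty": 0,"tz": -0.05,"spin": 0,"gripper": 1},{"tx": 0,"ty": 0,"tz": -0.15,"spin": 0,"gripper": 1},{"tx": 0,"ty": 0,"tz": -0.3,"spin": 0,"gripper": 1},{"tx": 0,"ty": 0,"tz": -0.45,"spin": 0,"gripper": 1},{"tx": 0,"ty": 0,"tz": -0.55,"spin": 0,"gripper": 1},{"tx": 0,"ty": 0,"tz": -0.55,"spin": 0,"gripper": 1}]'

```text
clock: 14.05
position: [629.2, -193.5, 153.3]
ee_rot: [-0.627, 0.779, -0.002, 0.002]
contact_force: [-0.4, 0.9, -1.7]
gripper_width: 57.6
```

```bash
python3 plan.py 445.7 153.6 150 170.5;python3 - <<'E'
from h import *
np.set_printoptions(suppress=True,precision=1)
im=snap('scene','s8');f=im['frame'][:,:,::-1]
cv2.imwrite('pics/s8c.png',cv2.resize(f[110:230,160:290],None,fx=5,fy=5,interpolation=cv2.INTER_CUBIC))
E
```

```text
pos [ 629.1955 -193.5176  153.2996] yaw 167.67 w 57.6 F [-0.3838  0.9277 -1.7435] j [-0.05  0.51 -0.03  0.   -1.03 -0.16] t 14.05
tx -1.1998 ty 1.0135 tz 0.0091 spin -0.0628
```

View pics/s8c.png

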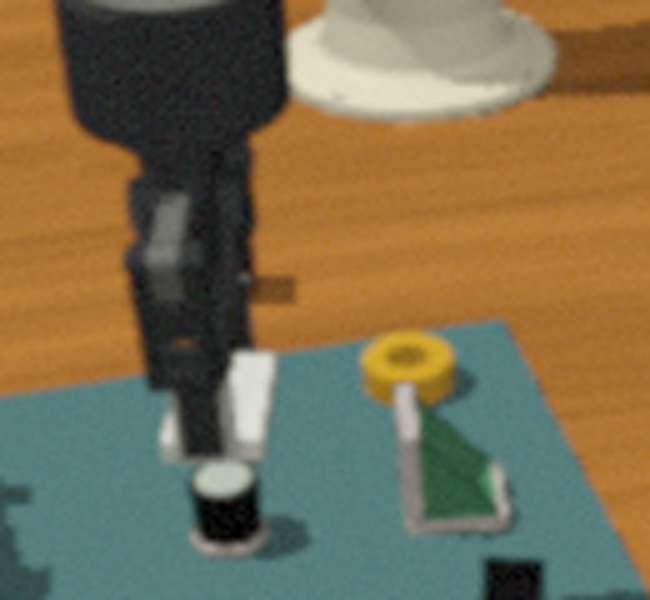

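Emit:
play_rows --targets '[{"tx": -0.05,"ty": 0.05,"tz": 0,"spin": 0,"gripper": 1},{"tx": -0.15,"ty": 0.15,"tz": 0,"spin": -0.02,"gripper": 1},{"tx": -0.3,"ty": 0.3,"tz": 0,"spin": -0.04,"gripper": 1},{"tx": -0.45,"ty": 0.45,"tz": 0,"spin": -0.06,"gripper": 1},{"tx": -0.6,"ty": 0.6,"tz": 0,"spin": -0.06,"gripper": 1},{"tx": -0.75,"ty": 0.75,"tz": 0,"spin": -0.06,"gripper": 1},{"tx": -0.88,"ty": 0.88,"tz": 0,"spin": -0.06,"gripper": 1},{"tx": -0.95,"ty": 0.97,"tz": 0,"spin": -0.06,"gripper": 1},{"tx": -0.99,"ty": 0.99,"tz": 0,"spin": -0.06,"gripper": 1},{"tx": -1,"ty": 1,"tz": 0,"spin": -0.06,"gripper": 1},{"tx": -1,"ty": 1,"tz": 0,"spin": -0.06,"gripper": 1}]'

```text
clock: 15.48
position: [437.4, 103.9, 150.4]
ee_rot: [-0.645, 0.764, 0.0, -0.0]
contact_force: [-0.5, 0.2, -1.9]
gripper_width: 58.0
```

```bash
python3 plan.py 445.7 153.6 75 170.5
```

```text
pos [437.4016 103.9402 150.4422] yaw 170.35 w 58.0 F [-0.5261  0.1669 -1.9493] j [ 0.6   0.19 -0.54  0.   -0.84 -0.77] t 15.475
tx -0.2016 ty 0.0004 tz 0.3016 spin -0.0034
```

Emit:
play_rows --targets '[{"tx": -0.05,"ty": 0,"tz": 0,"spin": -0.003,"gripper": 1},{"tx": -0.12,"ty": 0,"tz": 0.05,"spin": -0.003,"gripper": 1},{"tx": -0.18,"ty": 0,"tz": 0.1,"spin": -0.003,"gripper": 1},{"tx": -0.202,"ty": 0,"tz": 0.18,"spin": -0.003,"gripper": 1},{"tx": -0.202,"ty": 0,"tz": 0.25,"spin": -0.003,"gripper": 1},{"tx": -0.202,"ty": 0,"tz": 0.29,"spin": -0.003,"gripper": 1},{"tx": -0.202,"ty": 0,"tz": 0.3,"spin": -0.003,"gripper": 1},{"tx": -0.202,"ty": 0,"tz": 0.3,"spin": -0.003,"gripper": 1},{"tx": -0.202,"ty": 0,"tz": 0.3,"spin": -0.003,"gripper": 1}]'

```text
clock: 16.6
position: [446.2, 154.3, 76.4]
ee_rot: [-0.646, 0.763, -0.0, 0.001]
contact_force: [-0.1, 0.4, -1.2]
gripper_width: 58.0
```

```bash
python3 plan.py 445.7 153.6 62.6 170.5
```

```text
pos [446.1974 154.2832  76.3825] yaw 170.50 w 58.0 F [-0.1342  0.4147 -1.1636] j [ 0.68  0.34 -0.58  0.   -0.66 -0.84] t 16.6
tx 0.0031 ty 0.0016 tz 0.0551 spin 0.0001
```

Emit:
play_rows --targets '[{"tx": 0.003,"ty": 0.001,"tz": 0.02,"spin": 0,"gripper": 1},{"tx": 0.003,"ty": 0.001,"tz": 0.035,"spin": 0,"gripper": 1},{"tx": 0.003,"ty": 0.001,"tz": 0.045,"spin": 0,"gripper": 1},{"tx": 0.003,"ty": 0.001,"tz": 0.05,"spin": 0,"gripper": 1},{"tx": 0.003,"ty": 0.001,"tz": 0.052,"spin": 0,"gripper": 1},{"tx": 0.003,"ty": 0.001,"tz": 0.053,"spin": 0,"gripper": 1},{"tx": 0.003,"ty": 0.001,"tz": 0.053,"spin": 0,"gripper": 1}]'

```text
clock: 17.48
position: [445.5, 153.4, 62.7]
ee_rot: [-0.646, 0.763, -0.0, 0.0]
contact_force: [-0.0, -0.4, -0.9]
gripper_width: 58.0
```

```bash
python3 plan.py 445.7 153.6 62.6 170.5
```

```text
pos [445.4808 153.3597  62.666 ] yaw 170.50 w 58.0 F [-0.015  -0.4072 -0.9034] j [ 0.68  0.36 -0.59 -0.   -0.62 -0.84] t 17.475
tx -0.0011 ty -0.0007 tz 0.0003 spin 0.0001
```

Emit:
play_rows --targets '[{"tx": 0,"ty": 0,"tz": 0.002,"spin": 0,"gripper": 1},{"tx": 0,"ty": 0,"tz": 0.003,"spin": 0,"gripper": 1},{"tx": 0,"ty": 0,"tz": 0.003,"spin": 0,"gripper": 1}]'

```text
clock: 17.85
position: [445.5, 153.4, 62.6]
ee_rot: [-0.646, 0.763, -0.0, 0.0]
contact_force: [-2.6, -1.0, 6.0]
gripper_width: 57.7
```

```bash
python3 plan.py 445.7 153.6 62.6 170.5
```

```text
pos [445.5004 153.3632  62.5584] yaw 170.52 w 57.7 F [-2.6368 -1.0336  5.9825] j [ 0.68  0.36 -0.59  0.   -0.62 -0.84] t 17.85
tx -0.0011 ty -0.0006 tz -0.0002 spin 0.0005
```

Emit:
play_rows --targets '[{"tx": 0,"ty": 0,"tz": 0.001,"spin": 0,"gripper": -0.4},{"tx": 0,"ty": 0,"tz": 0,"spin": 0,"gripper": -0.6},{"tx": 0,"ty": 0,"tz": 0,"spin": 0,"gripper": -0.6},{"tx": 0,"ty": 0,"tz": -0.04,"spin": 0,"gripper": -0.6},{"tx": 0,"ty": 0,"tz": -0.12,"spin": 0,"gripper": -0.6},{"tx": 0,"ty": 0,"tz": -0.25,"spin": 0,"gripper": -0.5},{"tx": 0.05,"ty": 0,"tz": -0.35,"spin": 0,"gripper": -0.4},{"tx": 0.25,"ty": -0.1,"tz": -0.35,"spin": 0,"gripper": -0.3},{"tx": 0.45,"ty": -0.25,"tz": -0.35,"spin": 0,"gripper": -0.25},{"tx": 0.6,"ty": -0.45,"tz": -0.35,"spin": 0,"gripper": -0.25},{"tx": 0.7,"ty": -0.6,"tz": -0.35,"spin": 0.1,"gripper": -0.25},{"tx": 0.8,"ty": -0.75,"tz": -0.35,"spin": 0.145,"gripper": -0.25}]'

```text
clock: 19.35
position: [598.5, -76.4, 150.0]
ee_rot: [-0.601, 0.799, -0.0, 0.0]
contact_force: [0.1, 1.6, -0.6]
gripper_width: 53.4
```

```bash
python3 plan.py 621 -79.8 60 164;python3 - <<'E'
from h import *
np.set_printoptions(suppress=True,precision=1)
im=snap('scene','s9');f=im['frame'][:,:,::-1]
cv2.imwrite('pics/s9c.png',cv2.resize(f[130:240,270:450],None,fx=4,fy=4,interpolation=cv2.INTER_CUBIC))
im=snap('top','t9');f=im['frame'][:,:,::-1]
cv2.imwrite('pics/t9.png',cv2.resize(f[120:250,100:230],None,fx=4.5,fy=4.5,interpolation=cv2.INTER_CUBIC))
E
```

```text
pos [598.4634 -76.4431 149.9779] yaw 163.86 w 53.4 F [ 0.1005  1.608  -0.5528] j [ 0.14  0.43 -0.18  0.   -0.96 -0.42] t 19.35
tx -0.0121 ty -0.0901 tz 0.3600 spin -0.0030
```

View pics/s9c.png

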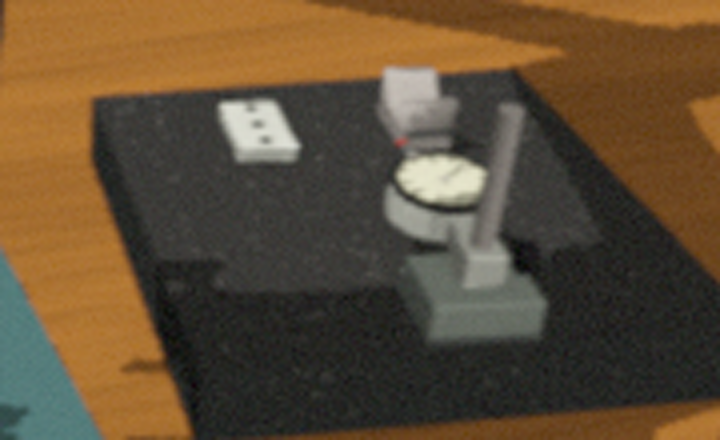

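View pics/t9.png

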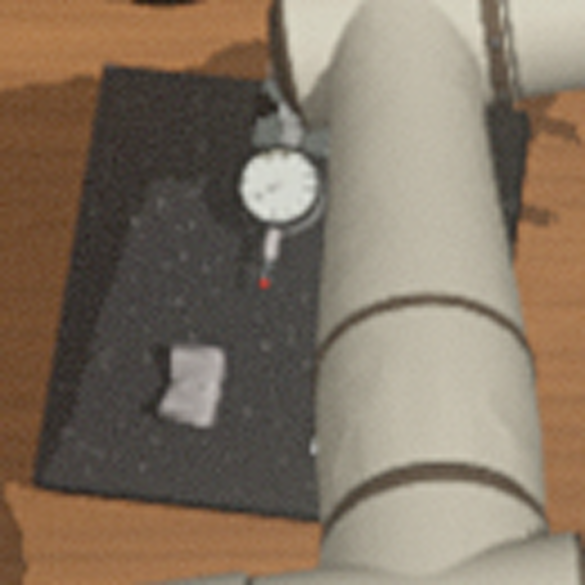

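Run:
```python
from h import *
np.set_printoptions(suppress=True,precision=1)
im=load('t9');f=im['frame'];hsv=cv2.cvtColor(f,cv2.COLOR_RGB2HSV);C=cloud(im)
m=np.zeros(f.shape[:2],np.uint8);m[190:220,130:153]=(f[190:220,130:153].min(2)>105)
n,l,st,c=cv2.connectedComponentsWithStats(m);k=1+np.argmax(st[1:,4])
q=np.argwhere(l==k)[:,::-1]
for z in(83,75,50):
    P=np.array([ray(im,*p,z)[:2] for p in q],np.float32);R=cv2.minAreaRect(P);print(z,np.array(R[0]),np.array(R[1]),R[2],P.mean(0))
p3=C[(l==k)];print(p3.mean(0))
m=np.zeros(f.shape[:2],bool);m[185:225,125:158]=(C[185:225,125:158,2]>66)
p3=C[m];R=cv2.minAreaRect(p3[:,:2].astype(np.float32));print(R,len(p3))
```

```text
83 [458.9 252.9] [35.3 53. ] 81.89649963378906 [459.3 252. ]
75 [460.4 254.5] [35.5 53.3] 81.89652252197266 [460.8 253.7]
50 [465.1 259.6] [36.1 54.3] 81.89655303955078 [465.5 258.8]
[457.4 249.5  94.4]
((326.6021728515625, 127.67579650878906), (429.6421813964844, 56.48206329345703), 43.51325988769531) 160
```

Emit:
play_rows --targets '[{"tx": -0.01,"ty": -0.05,"tz": 0.05,"spin": 0,"gripper": -0.3},{"tx": -0.01,"ty": -0.09,"tz": 0.15,"spin": 0,"gripper": -0.3},{"tx": -0.01,"ty": -0.092,"tz": 0.27,"spin": 0,"gripper": -0.3},{"tx": -0.01,"ty": -0.092,"tz": 0.34,"spin": 0,"gripper": -0.3},{"tx": -0.01,"ty": -0.092,"tz": 0.36,"spin": 0,"gripper": -0.3},{"tx": -0.01,"ty": -0.092,"tz": 0.36,"spin": 0,"gripper": -0.3}]'

```text
clock: 20.2
position: [620.5, -78.5, 59.7]
ee_rot: [-0.602, 0.798, -0.0, 0.0]
contact_force: [0.9, 1.0, -0.1]
gripper_width: 55.5
```

```bash
python3 plan.py 622 -80.5 18 164;python3 - <<'E'
from h import *
np.set_printoptions(suppress=True,precision=1)
im=snap('scene','s10');f=im['frame'][:,:,::-1]
cv2.imwrite('pics/s10c.png',cv2.resize(f[150:260,190:320],None,fx=5,fy=5,interpolation=cv2.INTER_CUBIC))
E
```

```text
pos [620.4554 -78.4791  59.7084] yaw 164.03 w 55.5 F [ 0.8693  1.0014 -0.085 ] j [ 0.13  0.56 -0.21  0.   -0.8  -0.41] t 20.2
tx 0.0061 ty -0.0081 tz 0.1668 spin 0.0006
```

View pics/s10c.png

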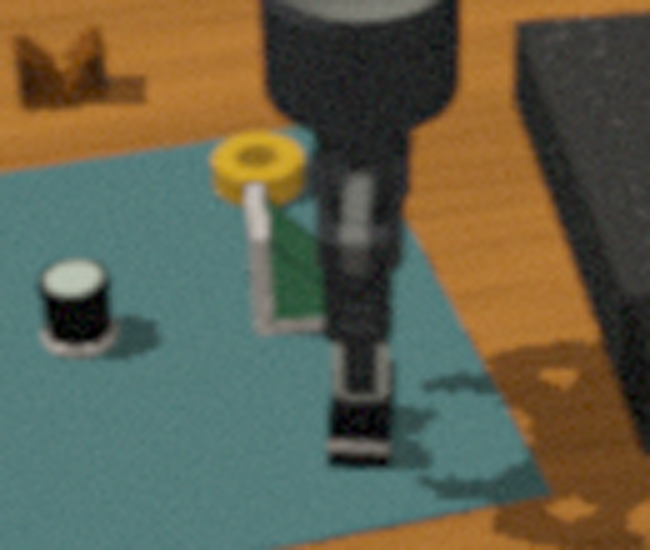

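Emit:
play_rows --targets '[{"tx": 0.006,"ty": -0.006,"tz": 0.03,"spin": 0,"gripper": -0.3},{"tx": 0.006,"ty": -0.006,"tz": 0.07,"spin": 0,"gripper": -0.3},{"tx": 0.006,"ty": -0.006,"tz": 0.11,"spin": 0,"gripper": -0.3},{"tx": 0.006,"ty": -0.006,"tz": 0.145,"spin": 0,"gripper": -0.3},{"tx": 0.006,"ty": -0.006,"tz": 0.167,"spin": 0,"gripper": -0.3},{"tx": 0.006,"ty": -0.006,"tz": 0.167,"spin": 0,"gripper": -0.3},{"tx": 0.006,"ty": -0.006,"tz": 0.167,"spin": 0,"gripper": -0.1},{"tx": 0.006,"ty": -0.006,"tz": 0.167,"spin": 0,"gripper": 0.2},{"tx": 0.006,"ty": -0.006,"tz": 0.167,"spin": 0,"gripper": 0.8},{"tx": 0.006,"ty": -0.006,"tz": 0.167,"spin": 0,"gripper": 1},{"tx": 0.006,"ty": -0.006,"tz": 0.167,"spin": 0,"gripper": 1}]'

```text
clock: 21.62
position: [621.8, -80.6, 18.3]
ee_rot: [-0.602, 0.799, -0.0, 0.001]
contact_force: [0.9, 1.2, 4.8]
gripper_width: 39.1
```

```bash
python3 plan.py 622 -80.5 18 164
```

```text
pos [621.8204 -80.575   18.3029] yaw 164.00 w 39.1 F [0.8526 1.2137 4.8158] j [ 0.13  0.62 -0.23  0.   -0.72 -0.41] t 21.625
tx -0.0005 ty -0.0006 tz 0.0012 spin -0.0000
```

Emit:
play_rows --targets '[{"tx": 0,"ty": 0,"tz": -0.01,"spin": 0,"gripper": 1},{"tx": 0,"ty": 0,"tz": -0.06,"spin": 0,"gripper": 1},{"tx": 0,"ty": 0,"tz": -0.18,"spin": 0,"gripper": 1},{"tx": 0,"ty": 0,"tz": -0.35,"spin": 0,"gripper": 1},{"tx": 0,"ty": 0,"tz": -0.5,"spin": 0,"gripper": 1},{"tx": 0,"ty": 0,"tz": -0.56,"spin": 0,"gripper": 1},{"tx": 0,"ty": 0,"tz": -0.56,"spin": 0,"gripper": 1}]'

```text
clock: 22.5
position: [621.1, -80.6, 158.0]
ee_rot: [-0.602, 0.799, -0.0, 0.001]
contact_force: [0.3, -0.1, -1.8]
gripper_width: 38.8
```

```bash
python3 plan.py 445.5 153.4 155 170.5;python3 - <<'E'
from h import *
np.set_printoptions(suppress=True,precision=1)
im=snap('top','t11');f=im['frame'][:,:,::-1]
cv2.imwrite('pics/t11.png',cv2.resize(f[120:250,100:230],None,fx=4.5,fy=4.5,interpolation=cv2.INTER_CUBIC))
E
```

```text
pos [621.1437 -80.564  158.03  ] yaw 163.96 w 38.8 F [ 0.2853 -0.0869 -1.7774] j [ 0.13  0.46 -0.11 -0.   -1.   -0.41] t 22.5
tx -0.7053 ty 0.9338 tz 0.0119 spin -0.1453
```

View pics/t11.png

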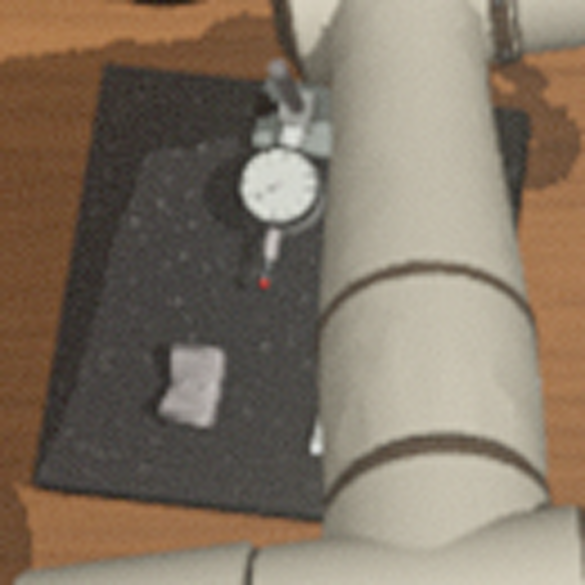

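Emit:
play_rows --targets '[{"tx": -0.04,"ty": 0.05,"tz": 0,"spin": 0,"gripper": 1},{"tx": -0.11,"ty": 0.15,"tz": 0,"spin": -0.03,"gripper": 1},{"tx": -0.22,"ty": 0.3,"tz": 0,"spin": -0.06,"gripper": 1},{"tx": -0.33,"ty": 0.45,"tz": 0,"spin": -0.1,"gripper": 1},{"tx": -0.45,"ty": 0.6,"tz": 0,"spin": -0.14,"gripper": 1},{"tx": -0.56,"ty": 0.75,"tz": 0,"spin": -0.145,"gripper": 1},{"tx": -0.65,"ty": 0.87,"tz": 0,"spin": -0.145,"gripper": 1},{"tx": -0.69,"ty": 0.92,"tz": 0.02,"spin": -0.145,"gripper": 1},{"tx": -0.705,"ty": 0.934,"tz": 0.1,"spin": -0.145,"gripper": 1},{"tx": -0.705,"ty": 0.934,"tz": 0.18,"spin": -0.145,"gripper": 1},{"tx": -0.705,"ty": 0.934,"tz": 0.2,"spin": -0.145,"gripper": 1},{"tx": -0.705,"ty": 0.934,"tz": 0.2,"spin": -0.145,"gripper": 1}]'

```text
clock: 24.05
position: [445.3, 152.9, 107.1]
ee_rot: [-0.646, 0.763, -0.0, -0.001]
contact_force: [0.4, -0.1, -2.0]
gripper_width: 39.2
```

```bash
python3 - <<'E'
from h import *
im=snap('scene','s12');f=im['frame'][:,:,::-1]
cv2.imwrite('pics/s12c.png',cv2.resize(f[90:190,290:420],None,fx=5.5,fy=5.5,interpolation=cv2.INTER_CUBIC))
E
python3 plan.py 445.5 153.4 76.3 170.5
```

```text
pos [445.7226 153.1301 107.6634] yaw 170.49 w 38.9 F [ 0.7244 -0.3251 -1.5541] j [ 0.68  0.28 -0.55  0.   -0.74 -0.84] t 24.1
tx -0.0009 ty 0.0011 tz 0.1255 spin -0.0001
```

View pics/s12c.png

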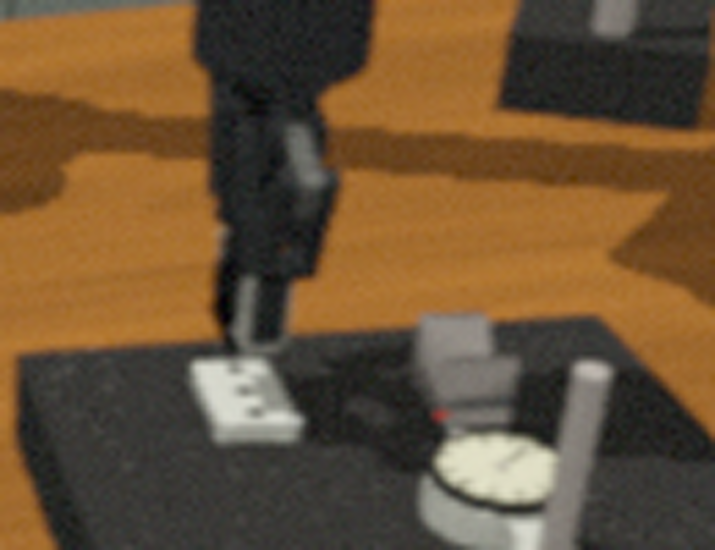

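Hover above the parallel is consistent. Lowering gently.

Emit:
play_rows --targets '[{"tx": -0.001,"ty": 0.001,"tz": 0.03,"spin": 0,"gripper": 1},{"tx": -0.001,"ty": 0.001,"tz": 0.06,"spin": 0,"gripper": 1},{"tx": -0.001,"ty": 0.001,"tz": 0.09,"spin": 0,"gripper": 1},{"tx": -0.001,"ty": 0.001,"tz": 0.11,"spin": 0,"gripper": 1},{"tx": -0.001,"ty": 0.001,"tz": 0.118,"spin": 0,"gripper": 1},{"tx": -0.001,"ty": 0.001,"tz": 0.122,"spin": 0,"gripper": 1},{"tx": -0.001,"ty": 0.001,"tz": 0.123,"spin": 0,"gripper": 1},{"tx": -0.001,"ty": 0.001,"tz": 0.123,"spin": 0,"gripper": 1}]'

```text
clock: 25.1
position: [445.3, 153.5, 77.0]
ee_rot: [-0.646, 0.763, -0.0, 0.0]
contact_force: [0.2, 0.8, -2.0]
gripper_width: 39.1
```

```bash
python3 plan.py 445.5 153.4 76.3 170.5
```

```text
pos [445.2911 153.546   76.9655] yaw 170.51 w 39.1 F [ 0.2269  0.802  -1.9694] j [ 0.68  0.33 -0.58  0.   -0.66 -0.84] t 25.1
tx 0.0004 ty -0.0009 tz 0.0027 spin 0.0002
```

Emit:
play_rows --targets '[{"tx": 0,"ty": -0.001,"tz": 0.002,"spin": 0,"gripper": 1},{"tx": 0,"ty": -0.001,"tz": 0.003,"spin": 0,"gripper": 1},{"tx": 0,"ty": -0.001,"tz": 0.004,"spin": 0,"gripper": 1},{"tx": 0,"ty": -0.001,"tz": 0.004,"spin": 0,"gripper": 1}]'

```text
clock: 25.6
position: [445.5, 153.5, 76.3]
ee_rot: [-0.646, 0.763, -0.0, 0.0]
contact_force: [-2.9, -0.1, 4.5]
gripper_width: 38.9
```

```bash
python3 plan.py 445.5 153.4 76.3 170.5
```

```text
pos [445.537  153.4923  76.2607] yaw 170.52 w 38.9 F [-2.8682 -0.0991  4.493 ] j [ 0.68  0.34 -0.58  0.   -0.66 -0.84] t 25.6
tx 0.0004 ty 0.0001 tz -0.0002 spin 0.0004
```

Emit:
play_rows --targets '[{"tx": 0,"ty": 0,"tz": 0.001,"spin": 0,"gripper": 0},{"tx": 0,"ty": 0,"tz": 0,"spin": 0,"gripper": -0.2},{"tx": 0,"ty": 0,"tz": 0,"spin": 0,"gripper": -0.25},{"tx": 0,"ty": 0,"tz": -0.03,"spin": 0,"gripper": -0.25},{"tx": 0,"ty": 0,"tz": -0.12,"spin": 0,"gripper": -0.25},{"tx": 0,"ty": 0,"tz": -0.25,"spin": 0,"gripper": -0.25},{"tx": 0.1,"ty": 0,"tz": -0.33,"spin": 0.1,"gripper": -0.25},{"tx": 0.3,"ty": 0,"tz": -0.33,"spin": 0.2,"gripper": -0.25},{"tx": 0.5,"ty": 0,"tz": -0.33,"spin": 0.4,"gripper": -0.25},{"tx": 0.7,"ty": 0,"tz": -0.33,"spin": 0.6,"gripper": -0.25},{"tx": 0.9,"ty": 0,"tz": -0.33,"spin": 0.8,"gripper": -0.25},{"tx": 1,"ty": 0,"tz": -0.33,"spin": 0.9,"gripper": -0.25}]'

```text
clock: 27.1
position: [403.4, -95.0, 158.8]
ee_rot: [-0.34, 0.941, -0.0, 0.0]
contact_force: [1.2, 0.6, -0.2]
gripper_width: 53.3
```

```bash
python3 plan.py 523.3 -326.3 150 94.8;python3 - <<'E'
from h import *
np.set_printoptions(suppress=True,precision=1)
im=snap('scene','s13');f=im['frame'][:,:,::-1]
cv2.imwrite('pics/s13c.png',cv2.resize(f[130:240,270:450],None,fx=4,fy=4,interpolation=cv2.INTER_CUBIC))
im=snap('top','t13');f=im['frame'][:,:,::-1]
cv2.imwrite('pics/t13.png',cv2.resize(f[120:250,100:230],None,fx=4.5,fy=4.5,interpolation=cv2.INTER_CUBIC))
E
```

```text
pos [403.4416 -95.0231 158.847 ] yaw 129.71 w 53.3 F [ 1.2468  0.5608 -0.1907] j [ 0.16  0.12 -0.61  0.   -0.85 -1.04] t 27.1
tx 0.2223 ty -1.0180 tz 0.0357 spin 0.7758
```

View pics/s13c.png

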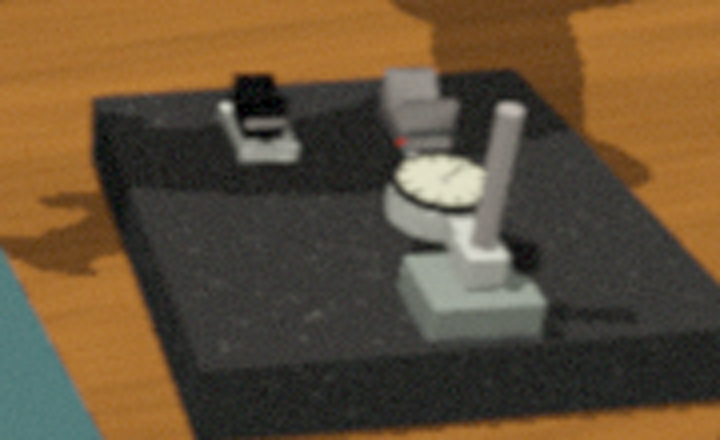

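View pics/t13.png

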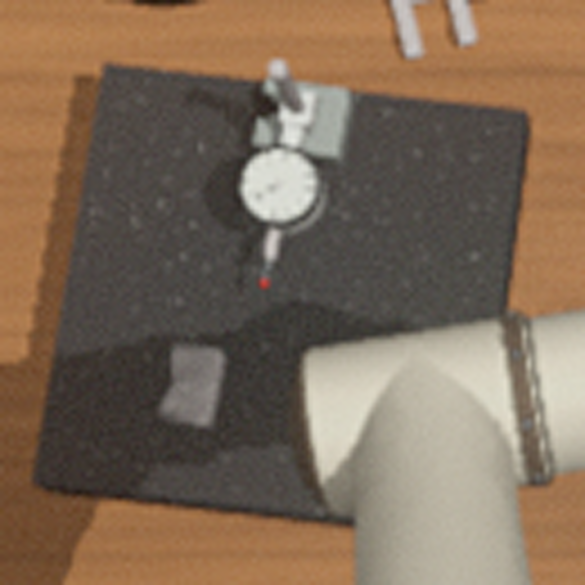

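Emit:
play_rows --targets '[{"tx": 0.05,"ty": -0.2,"tz": 0,"spin": 0.15,"gripper": -0.4},{"tx": 0.1,"ty": -0.4,"tz": 0,"spin": 0.3,"gripper": -0.4},{"tx": 0.15,"ty": -0.6,"tz": 0,"spin": 0.45,"gripper": -0.4},{"tx": 0.2,"ty": -0.8,"tz": 0,"spin": 0.6,"gripper": -0.4},{"tx": 0.222,"ty": -0.95,"tz": 0,"spin": 0.776,"gripper": -0.4},{"tx": 0.222,"ty": -1,"tz": 0,"spin": 0.776,"gripper": -0.4},{"tx": 0.222,"ty": -1,"tz": 0,"spin": 0.776,"gripper": -0.4}]'

```text
clock: 28.08
position: [522.7, -319.7, 157.9]
ee_rot: [-0.045, 0.999, 0.0, -0.0]
contact_force: [-0.5, -0.1, 0.2]
gripper_width: 60.1
```

```bash
python3 plan.py 523.3 -326.3 100 94.8;python3 - <<'E'
from h import *
np.set_printoptions(suppress=True,precision=1)
im=snap('scene','s14');f=im['frame'][:,:,::-1]
cv2.imwrite('pics/s14c.png',cv2.resize(f[110:260,80:240],None,fx=4,fy=4,interpolation=cv2.INTER_CUBIC))
im=snap('top','t14');f=im['frame'][:,:,::-1]
cv2.imwrite('pics/t14.png',cv2.resize(f[120:250,100:230],None,fx=4.5,fy=4.5,interpolation=cv2.INTER_CUBIC))
E
```

```text
pos [ 522.6581 -319.7036  157.8994] yaw 95.19 w 60.1 F [-0.4982 -0.104   0.2333] j [-0.29  0.44 -0.14 -0.   -0.99 -1.19] t 28.075
tx -0.0003 ty -0.0266 tz 0.2316 spin 0.0086
```

View pics/s14c.png

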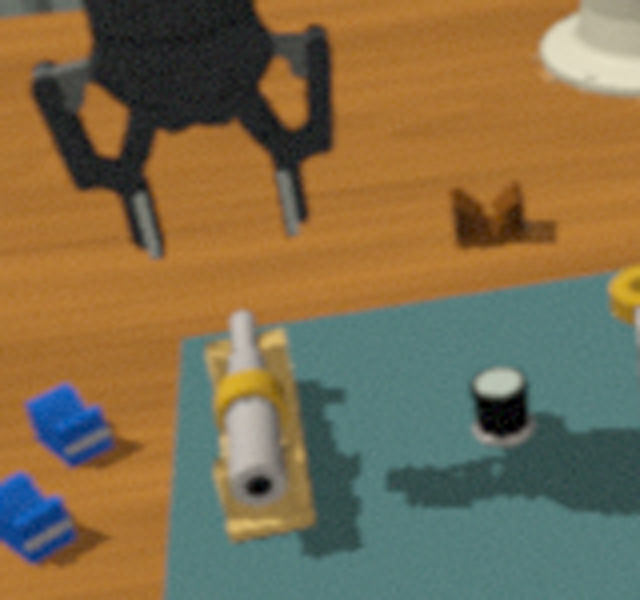

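View pics/t14.png

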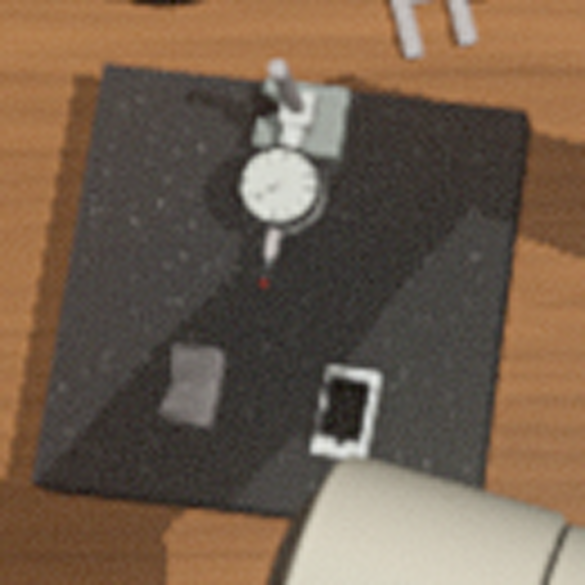

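Run:
```python
from h import *
np.set_printoptions(suppress=True,precision=1)
im=load('t14');f=im['frame']
T=np.array([527.8,207.8]);u=np.array([.9863,-.165]);s=np.array([.165,.9863])
def q(x,y,z): return ray(im,(x+.5)/4.5-.5+100,(y+.5)/4.5-.5+120,z)[:2]
def rep(n,pts):
    P=np.array([q(*p) for p in pts]);c=P.mean(0);print(n,c,'rel',(c-T)@u,(c-T)@s);return P
P=rep('par',[(325,365,60),(383,370,60),(373,458,60),(311,452,60)])
d=P[0]-P[3];print(np.degrees(np.arctan2(d[1],d[0])),np.linalg.norm(d));d=P[1]-P[2];print(np.degrees(np.arctan2(d[1],d[0])),np.linalg.norm(d),np.linalg.norm(P[0]-P[1]))
P=rep('small',[(332,376,87),(371,379,87),(361,443,80),(318,438,80)]);
P=rep('big far',[(172,346,83),(224,350,83)]);d=P[0]-P[1];print(np.degrees(np.arctan2(d[1],d[0]))-90)
# small by mask: dark within parallel
m=np.zeros(f.shape[:2],np.uint8);g=f.max(2);u0,v0=100+311/4.5,120+365/4.5
quad=np.array([[(325)/4.5+100,365/4.5+120],[383/4.5+100,370/4.5+120],[373/4.5+100,458/4.5+120],[311/4.5+100,452/4.5+120]]).round().astype(int)
cv2.fillPoly(m,[quad],1);d=(m>0)&(g<90);qq=np.argwhere(d)[:,::-1]
for z in(87,73,60):
    X=np.array([ray(im,*p,z)[:2] for p in qq],np.float32);R=cv2.minAreaRect(X);print(z,np.array(R[0]),np.array(R[1]),R[2],'rel',(np.array(R[0])-T)@u,(np.array(R[0])-T)@s)
W=f.min(2)>150;M=np.zeros_like(W);M[195:226,165:190]=W[195:226,165:190];qq=np.argwhere(M)[:,::-1]
X=np.array([ray(im,*p,60)[:2] for p in qq],np.float32);R=cv2.minAreaRect(X);print('par',R,'rel',(np.array(R[0])-T)@u,(np.array(R[0])-T)@s)
```

```text
par [444.4 153.1] rel -73.23058156339044 -67.691463663364
-7.7404096759134715 60.10917451713785
-5.418252701991531 60.49423545729755 39.485755295494876
small [441.7 151.7] rel -75.63553667837026 -69.5381152098776
big far [483.8 250.9] rel -50.50863879563248 35.24608281366072
-4.845752681403255
87 [439.7 148.6] [43.1 57.7] 85.15470123291016 rel -77.08110891784662 -72.92621294006348
73 [442.2 150.4] [43.5 58.2] 85.15470123291016 rel -74.97957091430659 -70.69709004577636
60 [444.4 152.2] [43.9 58.7] 85.1546859741211 rel -73.02813775695796 -68.62718053649903
par ((437.4169006347656, 155.26759338378906), (39.04419708251953, 72.87122344970703), 82.96722412109375) rel -80.47700381225582 -66.72592404083252
```

Emit:
play_rows --targets '[{"tx": -0.004,"ty": -0.026,"tz": 0.1,"spin": 0.009,"gripper": -0.4},{"tx": -0.004,"ty": -0.026,"tz": 0.2,"spin": 0.009,"gripper": -0.4},{"tx": -0.004,"ty": -0.026,"tz": 0.24,"spin": 0.009,"gripper": -0.4},{"tx": -0.004,"ty": -0.026,"tz": 0.24,"spin": 0.009,"gripper": -0.4},{"tx": -0.004,"ty": -0.026,"tz": 0.24,"spin": 0.009,"gripper": -0.4}]'

```text
clock: 28.8
position: [524.7, -326.6, 99.6]
ee_rot: [-0.041, 0.999, -0.001, 0.001]
contact_force: [-0.2, -0.8, 0.6]
gripper_width: 60.1
```

```bash
python3 plan.py 524.2 -326.2 42 94.8;python3 - <<'E'
from h import *
np.set_printoptions(suppress=True,precision=1)
im=snap('scene','s15');f=im['frame'][:,:,::-1]
cv2.imwrite('pics/s15c.png',cv2.resize(f[150:250,90:210],None,fx=5.5,fy=5.5,interpolation=cv2.INTER_CUBIC))
E
```

```text
pos [ 524.6961 -326.6432   99.6377] yaw 94.73 w 60.1 F [-0.178  -0.843   0.5583] j [-0.3   0.51 -0.19  0.   -0.87 -1.19] t 28.8
tx 0.0023 ty 0.0022 tz 0.2305 spin -0.0015
```

View pics/s15c.png

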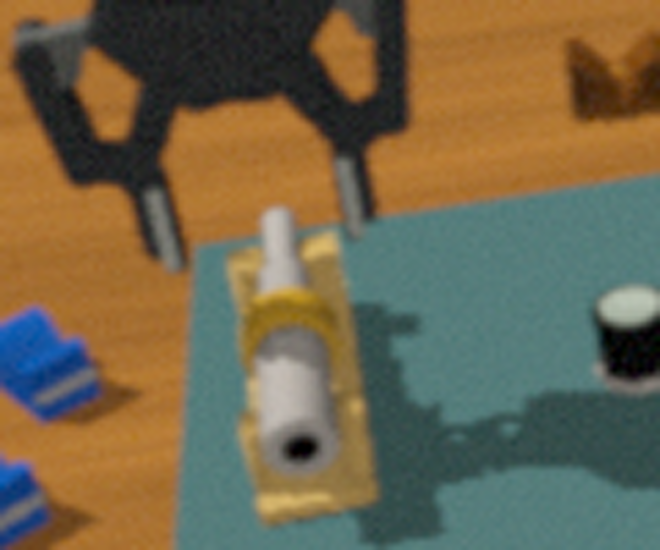

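Emit:
play_rows --targets '[{"tx": 0.002,"ty": 0.002,"tz": 0.05,"spin": 0,"gripper": -0.4},{"tx": 0.002,"ty": 0.002,"tz": 0.1,"spin": 0,"gripper": -0.4},{"tx": 0.002,"ty": 0.002,"tz": 0.15,"spin": 0,"gripper": -0.4},{"tx": 0.002,"ty": 0.002,"tz": 0.2,"spin": 0,"gripper": -0.4},{"tx": 0.002,"ty": 0.002,"tz": 0.23,"spin": 0,"gripper": -0.4},{"tx": 0.002,"ty": 0.002,"tz": 0.23,"spin": 0,"gripper": -0.4},{"tx": 0.002,"ty": 0.002,"tz": 0.23,"spin": 0,"gripper": -0.4}]'

```text
clock: 29.72
position: [523.8, -326.4, 41.2]
ee_rot: [-0.041, 0.999, -0.0, 0.0]
contact_force: [-0.1, -0.5, -0.1]
gripper_width: 60.1
```

```bash
python3 plan.py 524.2 -326.2 42 94.8;python3 - <<'E'
from h import *
np.set_printoptions(suppress=True,precision=1)
im=snap('scene','s16');f=im['frame'][:,:,::-1]
cv2.imwrite('pics/s16c.png',cv2.resize(f[150:250,90:210],None,fx=5.5,fy=5.5,interpolation=cv2.INTER_CUBIC))
E
```

```text
pos [ 523.8035 -326.4056   41.1522] yaw 94.69 w 60.1 F [-0.1011 -0.5337 -0.1422] j [-0.3   0.58 -0.24  0.   -0.75 -1.19] t 29.725
tx -0.0017 ty 0.0007 tz -0.0034 spin -0.0025
```

View pics/s16c.png

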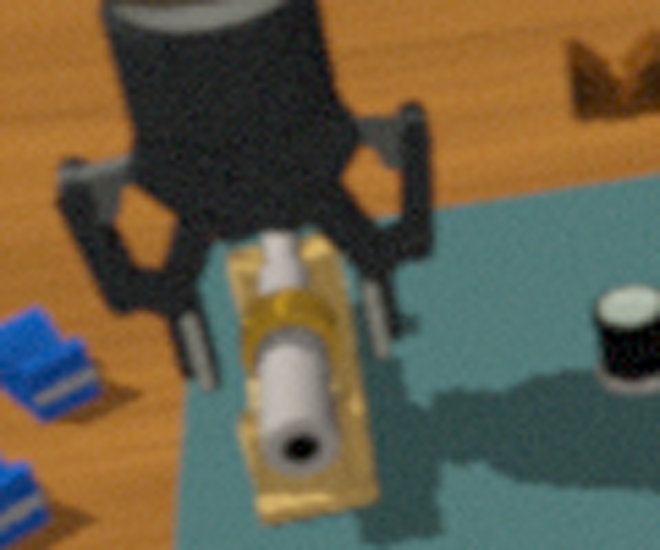

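Run:
```python
from h import *
im=load('s16')
for p in((523.8,-358,30),(523.8,-294,30),(523.8,-326.4,66),(512,-326.4,66),(535,-326.4,66),(523.8,-345,47),(523.8,-307,47)):
    u,v=proj(im,p);print(p,((u+.5-90)*5.5,(v+.5-150)*5.5))
```

```text
(523.8, -358, 30) (np.float64(221.49015645086544), np.float64(379.41293039343265))
(523.8, -294, 30) (np.float64(384.0513108114226), np.float64(355.146343515725))
(523.8, -326.4, 66) (np.float64(285.0244951826033), np.float64(295.3442299276735))
(512, -326.4, 66) (np.float64(286.14811495598383), np.float64(278.4511007427349))
(535, -326.4, 66) (np.float64(283.9319971358432), np.float64(311.7694576385451))
(523.8, -345, 47) (np.float64(246.22449635802434), np.float64(340.82240413063266))
(523.8, -307, 47) (np.float64(343.93894982473194), np.float64(326.5190358353884))
```

Run:
```python
from h import *
im=load('s16');f=im['frame'];hsv=cv2.cvtColor(f,cv2.COLOR_RGB2HSV)
c=f[195:225,130:155,::-1];cv2.imwrite('pics/z16.png',cv2.resize(c,None,fx=20,fy=20,interpolation=cv2.INTER_CUBIC))
for p in((513.2,-327,66),(523.2,-326.4,66),(533.2,-326,66),(533.2,-326,61),(593,-320.5,47)):
    u,v=proj(im,p);print(p,((u+.5-130)*20,(v+.5-195)*20))
```

```text
(513.2, -327, 66) (np.float64(234.4997948330206), np.float64(119.52598733976401))
(523.2, -326.4, 66) (np.float64(236.66290387594245), np.float64(170.8188417413794))
(533.2, -326, 66) (np.float64(236.95592403112983), np.float64(223.46001364184133))
(533.2, -326, 61) (np.float64(245.9580363469422), np.float64(260.80198555168863))
(593, -320.5, 47) (np.float64(306.19051257813), np.float64(703.0090975793871))
```

View pics/z16.png

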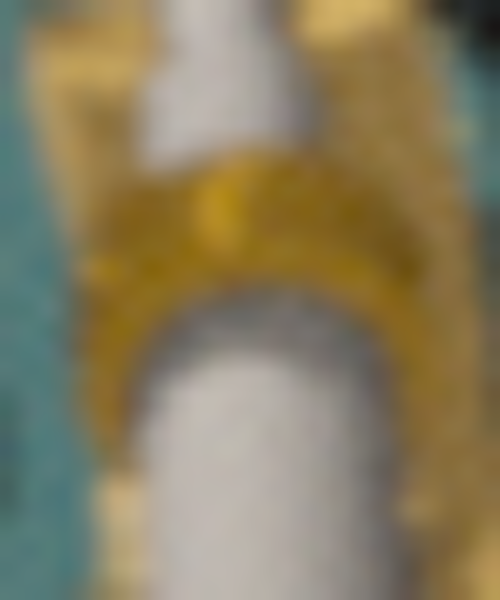

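Emit:
play_rows --targets '[{"tx": -0.006,"ty": 0,"tz": 0,"spin": 0,"gripper": -0.2},{"tx": -0.006,"ty": 0,"tz": 0,"spin": 0,"gripper": 0},{"tx": -0.006,"ty": 0,"tz": 0,"spin": 0,"gripper": 0.1},{"tx": -0.006,"ty": 0,"tz": 0,"spin": 0,"gripper": 0.5},{"tx": -0.006,"ty": 0,"tz": 0,"spin": 0,"gripper": 1},{"tx": -0.006,"ty": 0,"tz": 0,"spin": 0,"gripper": 1}]'

```text
clock: 30.52
position: [525.1, -326.4, 41.3]
ee_rot: [-0.041, 0.999, -0.0, 0.0]
contact_force: [-1.6, -1.2, 3.8]
gripper_width: 36.4
```

```bash
python3 plan.py 524.2 -326.2 42 94.8
```

```text
pos [ 525.1394 -326.4077   41.3469] yaw 94.70 w 36.4 F [-1.5607 -1.2376  3.7883] j [-0.29  0.58 -0.24  0.   -0.75 -1.19] t 30.525
tx 0.0037 ty 0.0011 tz -0.0026 spin -0.0023
```

Emit:
play_rows --targets '[{"tx": 0,"ty": 0,"tz": -0.02,"spin": 0,"gripper": 1},{"tx": 0,"ty": 0,"tz": -0.06,"spin": 0,"gripper": 1},{"tx": 0,"ty": 0,"tz": -0.14,"spin": 0,"gripper": 1},{"tx": 0,"ty": 0,"tz": -0.25,"spin": 0,"gripper": 1},{"tx": 0,"ty": 0,"tz": -0.36,"spin": 0,"gripper": 1},{"tx": 0,"ty": 0,"tz": -0.45,"spin": 0,"gripper": 1},{"tx": 0,"ty": 0,"tz": -0.5,"spin": 0,"gripper": 1},{"tx": 0,"ty": 0,"tz": -0.5,"spin": 0,"gripper": 1}]'

```text
clock: 31.52
position: [525.0, -326.0, 166.2]
ee_rot: [-0.041, 0.999, 0.0, 0.001]
contact_force: [0.6, -0.0, -6.2]
gripper_width: 36.6
```

```bash
python3 plan.py 456.8 220.2 165 170.5;python3 - <<'E'
from h import *
np.set_printoptions(suppress=True,precision=1)
im=snap('scene','s17');f=im['frame'][:,:,::-1]
cv2.imwrite('pics/s17c.png',cv2.resize(f[90:250,80:220],None,fx=4,fy=3.7,interpolation=cv2.INTER_CUBIC))
E
```

```text
pos [ 525.0225 -325.9897  166.1984] yaw 94.67 w 36.6 F [ 0.6033 -0.024  -6.2483] j [-0.29  0.44 -0.12 -0.   -1.01 -1.19] t 31.525
tx 0.0942 ty 2.1997 tz 0.0047 spin -1.6852
```

View pics/s17c.png

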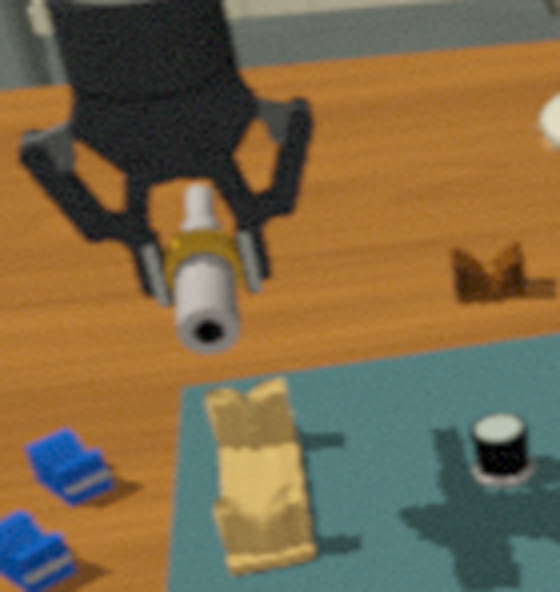

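Emit:
play_rows --targets '[{"tx": 0,"ty": 0.06,"tz": 0,"spin": -0.04,"gripper": 1},{"tx": 0.01,"ty": 0.16,"tz": 0,"spin": -0.12,"gripper": 1},{"tx": 0.015,"ty": 0.3,"tz": 0,"spin": -0.22,"gripper": 1},{"tx": 0.02,"ty": 0.45,"tz": 0,"spin": -0.34,"gripper": 1},{"tx": 0.03,"ty": 0.6,"tz": 0,"spin": -0.46,"gripper": 1},{"tx": 0.035,"ty": 0.75,"tz": 0,"spin": -0.58,"gripper": 1},{"tx": 0.04,"ty": 0.88,"tz": 0,"spin": -0.7,"gripper": 1},{"tx": 0.04,"ty": 0.96,"tz": 0,"spin": -0.8,"gripper": 1},{"tx": 0.04,"ty": 1,"tz": 0,"spin": -0.85,"gripper": 1},{"tx": 0.04,"ty": 1,"tz": 0,"spin": -0.85,"gripper": 1}]'

```text
clock: 32.83
position: [494.2, -77.3, 165.5]
ee_rot: [-0.366, 0.93, 0.0, -0.0]
contact_force: [0.4, -0.7, -5.9]
gripper_width: 36.0
```

```bash
python3 plan.py 456.8 220.2 165 170.5
```

```text
pos [494.2417 -77.276  165.5229] yaw 132.98 w 36.0 F [ 0.3501 -0.701  -5.9437] j [ 0.17  0.25 -0.41 -0.   -0.91 -0.99] t 32.825
tx -0.7017 ty 0.9726 tz 0.0021 spin -0.8337
```

Emit:
play_rows --targets '[{"tx": -0.04,"ty": 0.05,"tz": 0,"spin": -0.04,"gripper": 1},{"tx": -0.11,"ty": 0.15,"tz": 0,"spin": -0.12,"gripper": 1},{"tx": -0.2,"ty": 0.28,"tz": 0,"spin": -0.22,"gripper": 1},{"tx": -0.3,"ty": 0.42,"tz": 0,"spin": -0.34,"gripper": 1},{"tx": -0.4,"ty": 0.56,"tz": 0,"spin": -0.46,"gripper": 1},{"tx": -0.5,"ty": 0.7,"tz": 0,"spin": -0.58,"gripper": 1},{"tx": -0.59,"ty": 0.82,"tz": 0,"spin": -0.7,"gripper": 1},{"tx": -0.66,"ty": 0.92,"tz": 0,"spin": -0.8,"gripper": 1},{"tx": -0.69,"ty": 0.96,"tz": 0,"spin": -0.834,"gripper": 1},{"tx": -0.7,"ty": 0.973,"tz": 0,"spin": -0.834,"gripper": 1},{"tx": -0.7,"ty": 0.973,"tz": 0,"spin": -0.834,"gripper": 1},{"tx": -0.7,"ty": 0.973,"tz": 0,"spin": -0.834,"gripper": 1}]'

```text
clock: 34.33
position: [457.0, 218.6, 165.7]
ee_rot: [-0.645, 0.764, -0.0, -0.0]
contact_force: [-0.4, -0.3, -6.5]
gripper_width: 36.1
```

```bash
python3 plan.py 456.8 220.2 105 170.5;python3 - <<'E'
from h import *
np.set_printoptions(suppress=True,precision=1)
im=snap('scene','s18');f=im['frame'][:,:,::-1]
cv2.imwrite('pics/s18c.png',cv2.resize(f[60:200,280:440],None,fx=4.5,fy=4.2,interpolation=cv2.INTER_CUBIC))
im=snap('top','t18');f=im['frame'][:,:,::-1]
cv2.imwrite('pics/t18.png',cv2.resize(f[120:250,100:230],None,fx=4.5,fy=4.5,interpolation=cv2.INTER_CUBIC))
E
```

```text
pos [457.0246 218.5606 165.74  ] yaw 170.37 w 36.1 F [-0.3707 -0.2827 -6.4586] j [ 0.77  0.26 -0.39  0.   -0.92 -0.94] t 34.325
tx -0.0064 ty 0.0019 tz 0.2430 spin -0.0029
```

View pics/s18c.png

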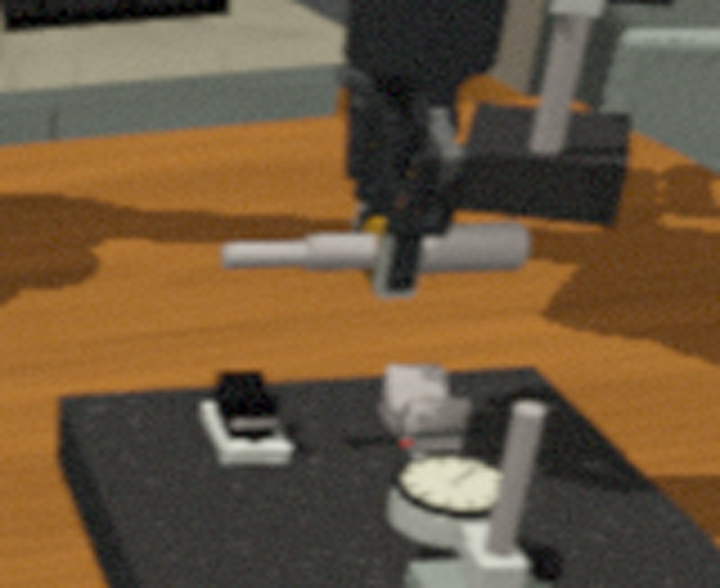

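View pics/t18.png

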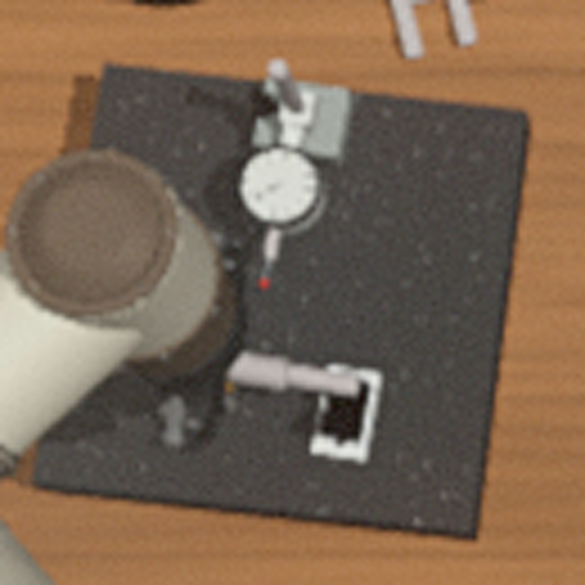

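Run:
```python
from h import *
np.set_printoptions(suppress=True,precision=1)
im=load('t18');c=np.array([457.0,218.5]);u=np.array([.9863,-.165]);s=np.array([.165,.9863])
def q(x,y,z): return ray(im,(x+.5)/4.5-.5+100,(y+.5)/4.5-.5+120,z)[:2]
for n,x,y,z in(('thin end',361,384,171.4),('step neck/thin',290,375,171.4),('neck mid',260,371,171.4),('collar edge',232,388,171.4)):
    p=q(x,y,z);print(n,p,'u',(p-c)@u,'s',(p-c)@s)
```

```text
thin end [442.1 130.6] u -0.17480700447757835 s -89.1999014411684
step neck/thin [448.1 175. ] u -1.574988650270914 s -44.384430306366305
neck mid [450.8 193.8] u -2.0436089363865073 s -25.413706346399383
collar edge [440.1 210.9] u -15.426286327284057 s -10.270323034535283
```

Emit:
play_rows --targets '[{"tx": -0.005,"ty": 0.002,"tz": 0.03,"spin": -0.003,"gripper": 1},{"tx": -0.005,"ty": 0.002,"tz": 0.08,"spin": -0.003,"gripper": 1},{"tx": -0.005,"ty": 0.002,"tz": 0.14,"spin": -0.003,"gripper": 1},{"tx": -0.005,"ty": 0.002,"tz": 0.2,"spin": -0.003,"gripper": 1},{"tx": -0.005,"ty": 0.002,"tz": 0.24,"spin": -0.003,"gripper": 1},{"tx": -0.005,"ty": 0.002,"tz": 0.26,"spin": -0.003,"gripper": 1},{"tx": -0.005,"ty": 0.002,"tz": 0.28,"spin": -0.003,"gripper": 1},{"tx": -0.005,"ty": 0.002,"tz": 0.28,"spin": -0.003,"gripper": 1},{"tx": -0.005,"ty": 0.002,"tz": 0.28,"spin": -0.003,"gripper": 1}]'

```text
clock: 35.55
position: [457.0, 221.1, 96.2]
ee_rot: [-0.647, 0.763, -0.0, 0.0]
contact_force: [-0.6, -0.3, -5.8]
gripper_width: 36.1
```

```bash
python3 plan.py 456.7 220.1 79.1 170.5;python3 - <<'E'
from h import *
np.set_printoptions(suppress=True,precision=1)
im=snap('scene','s19');f=im['frame'][:,:,::-1]
cv2.imwrite('pics/s19c.png',cv2.resize(f[100:190,300:420],None,fx=6,fy=6,interpolation=cv2.INTER_CUBIC))
E
```

```text
pos [457.0117 221.0598  96.214 ] yaw 170.60 w 36.1 F [-0.5972 -0.3365 -5.8186] j [ 0.77  0.35 -0.47  0.   -0.74 -0.93] t 35.55
tx 0.0040 ty 0.0007 tz 0.0685 spin 0.0023
```

View pics/s19c.png

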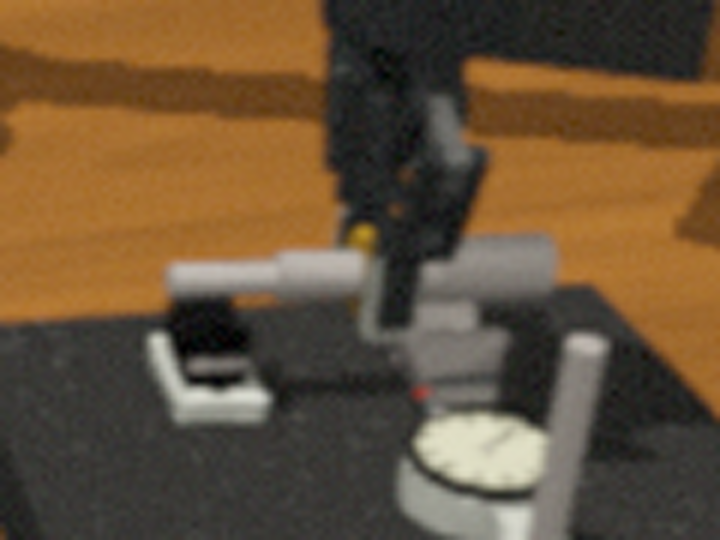

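Emit:
play_rows --targets '[{"tx": 0.004,"ty": 0.001,"tz": 0.015,"spin": 0.002,"gripper": 1},{"tx": 0.004,"ty": 0.001,"tz": 0.03,"spin": 0.002,"gripper": 1},{"tx": 0.004,"ty": 0.001,"tz": 0.045,"spin": 0.002,"gripper": 1},{"tx": 0.004,"ty": 0.001,"tz": 0.055,"spin": 0.002,"gripper": 1},{"tx": 0.004,"ty": 0.001,"tz": 0.06,"spin": 0.002,"gripper": 1},{"tx": 0.004,"ty": 0.001,"tz": 0.062,"spin": 0.002,"gripper": 1},{"tx": 0.004,"ty": 0.001,"tz": 0.062,"spin": 0.002,"gripper": 1}]'

```text
clock: 36.48
position: [456.4, 219.9, 80.4]
ee_rot: [-0.646, 0.763, -0.0, 0.0]
contact_force: [0.0, -0.3, -5.6]
gripper_width: 36.0
```

```bash
python3 plan.py 456.7 220.1 79.1 170.5
```

```text
pos [456.4019 219.9365  80.3644] yaw 170.51 w 36.0 F [ 0.0319 -0.2635 -5.6025] j [ 0.77  0.38 -0.49  0.   -0.7  -0.94] t 36.475
tx -0.0008 ty -0.0011 tz 0.0051 spin 0.0001
```

Emit:
play_rows --targets '[{"tx": -0.001,"ty": -0.001,"tz": 0.002,"spin": 0,"gripper": 1},{"tx": -0.001,"ty": -0.001,"tz": 0.003,"spin": 0,"gripper": 1},{"tx": -0.001,"ty": -0.001,"tz": 0.004,"spin": 0,"gripper": 1},{"tx": -0.001,"ty": -0.001,"tz": 0.005,"spin": 0,"gripper": 1},{"tx": -0.001,"ty": -0.001,"tz": 0.005,"spin": 0,"gripper": 1}]'

```text
clock: 37.1
position: [456.9, 220.2, 79.5]
ee_rot: [-0.646, 0.763, -0.0, 0.0]
contact_force: [-1.0, -0.9, -2.1]
gripper_width: 36.3
```

```bash
python3 plan.py 456.7 220.1 79.1 170.5
```

```text
pos [456.9093 220.2237  79.5312] yaw 170.50 w 36.3 F [-0.9934 -0.9424 -2.0591] j [ 0.77  0.38 -0.49  0.   -0.7  -0.94] t 37.1
tx 0.0006 ty 0.0007 tz 0.0017 spin 0.0000
```

Emit:
play_rows --targets '[{"tx": 0,"ty": 0,"tz": 0.001,"spin": 0,"gripper": 1},{"tx": 0,"ty": 0,"tz": 0.002,"spin": 0,"gripper": 1},{"tx": 0,"ty": 0,"tz": 0.002,"spin": 0,"gripper": 1}]'

```text
clock: 37.48
position: [456.9, 220.2, 79.4]
ee_rot: [-0.646, 0.763, -0.0, 0.0]
contact_force: [-1.8, -0.9, 5.7]
gripper_width: 36.6
```

```bash
python3 plan.py 456.7 220.1 79.1 170.5
```

```text
pos [456.9486 220.2383  79.4048] yaw 170.52 w 36.6 F [-1.8105 -0.8805  5.6565] j [ 0.77  0.38 -0.49  0.   -0.7  -0.94] t 37.475
tx 0.0007 ty 0.0009 tz 0.0012 spin 0.0005
```

Emit:
play_rows --targets '[{"tx": 0,"ty": 0,"tz": 0.001,"spin": 0,"gripper": 0.1},{"tx": 0,"ty": 0,"tz": 0.001,"spin": 0,"gripper": 0},{"tx": 0,"ty": 0,"tz": 0.001,"spin": 0,"gripper": -0.15},{"tx": 0,"ty": 0,"tz": 0,"spin": 0,"gripper": -0.25},{"tx": 0,"ty": 0,"tz": 0,"spin": 0,"gripper": -0.25},{"tx": 0,"ty": 0,"tz": -0.04,"spin": 0,"gripper": -0.25},{"tx": 0,"ty": 0,"tz": -0.12,"spin": 0,"gripper": -0.25},{"tx": 0,"ty": 0,"tz": -0.25,"spin": 0,"gripper": -0.25},{"tx": 0,"ty": 0,"tz": -0.35,"spin": 0,"gripper": -0.25},{"tx": 0.1,"ty": 0,"tz": -0.38,"spin": 0,"gripper": -0.25},{"tx": 0.3,"ty": 0,"tz": -0.38,"spin": 0,"gripper": -0.25},{"tx": 0.5,"ty": -0.05,"tz": -0.38,"spin": 0,"gripper": -0.25}]'

```text
clock: 38.98
position: [446.6, 92.5, 173.4]
ee_rot: [-0.647, 0.763, 0.0, -0.001]
contact_force: [0.8, -0.3, 1.3]
gripper_width: 53.6
```

```bash
python3 plan.py 523.5 -85 150 173;python3 - <<'E'
from h import *
np.set_printoptions(suppress=True,precision=1)
im=snap('scene','s20');f=im['frame'][:,:,::-1]
cv2.imwrite('pics/s20c.png',cv2.resize(f[100:220,290:440],None,fx=5,fy=5,interpolation=cv2.INTER_CUBIC))
E
```

```text
pos [446.5773  92.5328 173.4077] yaw 170.57 w 53.6 F [ 0.7719 -0.3122  1.3002] j [ 0.56  0.17 -0.49 -0.   -0.91 -0.73] t 38.975
tx 0.6501 ty -0.4200 tz 0.0934 spin -0.0540
```

View pics/s20c.png

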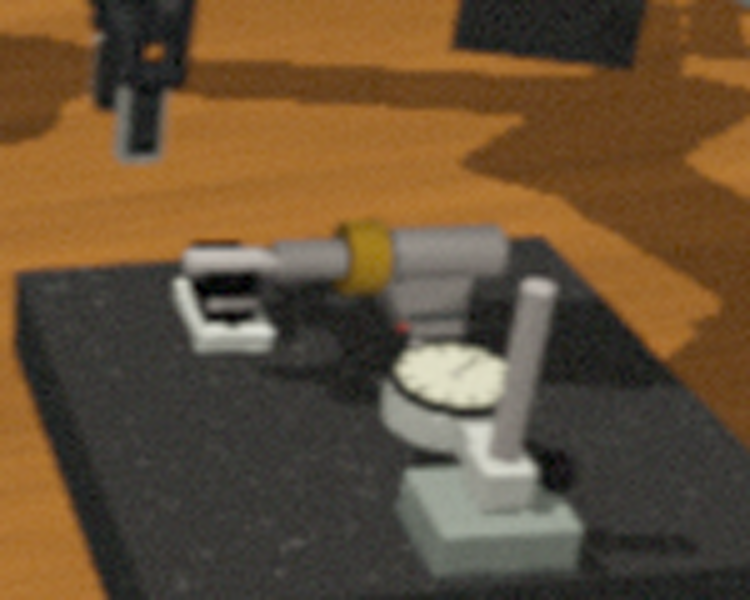

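Emit:
play_rows --targets '[{"tx": 0.1,"ty": -0.06,"tz": 0,"spin": 0,"gripper": -0.4},{"tx": 0.3,"ty": -0.18,"tz": 0,"spin": -0.03,"gripper": -0.4},{"tx": 0.5,"ty": -0.32,"tz": 0,"spin": -0.054,"gripper": -0.4},{"tx": 0.64,"ty": -0.4,"tz": 0,"spin": -0.054,"gripper": -0.4},{"tx": 0.665,"ty": -0.415,"tz": 0.1,"spin": -0.054,"gripper": -0.4},{"tx": 0.665,"ty": -0.415,"tz": 0.2,"spin": -0.054,"gripper": -0.4},{"tx": 0.665,"ty": -0.415,"tz": 0.28,"spin": -0.054,"gripper": -0.4},{"tx": 0.665,"ty": -0.415,"tz": 0.28,"spin": -0.054,"gripper": -0.4},{"tx": 0.665,"ty": -0.415,"tz": 0.28,"spin": -0.054,"gripper": -0.4}]'

```text
clock: 40.15
position: [523.3, -86.7, 104.2]
ee_rot: [-0.662, 0.749, -0.0, 0.0]
contact_force: [-0.8, -0.5, 0.1]
gripper_width: 59.7
```

```bash
python3 plan.py 523 -89 20 173;python3 - <<'E'
from h import *
np.set_printoptions(suppress=True,precision=1)
im=snap('scene','s21');f=im['frame'][:,:,::-1]
cv2.imwrite('pics/s21c.png',cv2.resize(f[120:230,190:310],None,fx=5.5,fy=5.5,interpolation=cv2.INTER_CUBIC))
for p in ((547,-89,70),(547,-67,70),(547,-111,70)):
    print(proj(im,p))
E
```

```text
pos [523.2602 -86.6967 104.2429] yaw 172.93 w 59.7 F [-0.7637 -0.5074  0.1103] j [ 0.14  0.38 -0.41  0.   -0.78 -0.27] t 40.15
tx 0.0093 ty 0.0001 tz 0.3370 spin -0.0016
(np.float64(250.45797384056746), np.float64(191.99073591164858))
(np.float64(260.0867513783204), np.float64(190.5927475945194))
(np.float64(240.73894163150618), np.float64(193.4018281742746))
```

View pics/s21c.png

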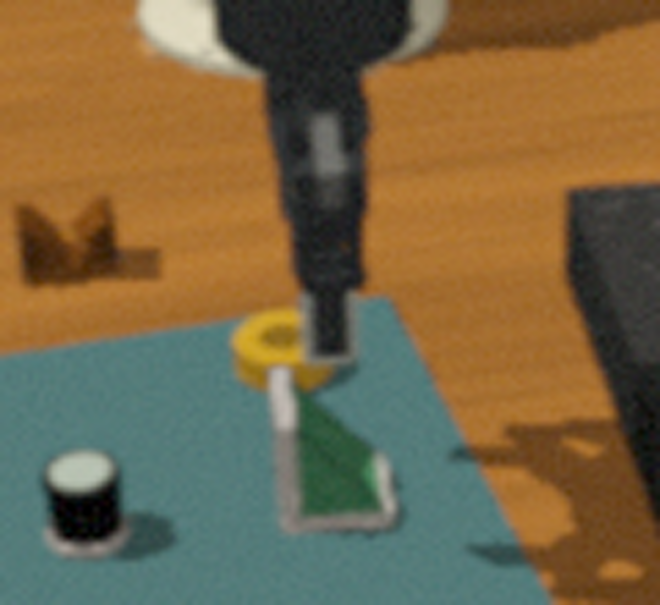

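Emit:
play_rows --targets '[{"tx": 0.009,"ty": 0,"tz": 0.06,"spin": 0,"gripper": -0.4},{"tx": 0.009,"ty": 0,"tz": 0.12,"spin": 0,"gripper": -0.4},{"tx": 0.009,"ty": 0,"tz": 0.18,"spin": 0,"gripper": -0.4},{"tx": 0.009,"ty": 0,"tz": 0.24,"spin": 0,"gripper": -0.4},{"tx": 0.009,"ty": 0,"tz": 0.3,"spin": 0,"gripper": -0.4},{"tx": 0.009,"ty": 0,"tz": 0.337,"spin": 0,"gripper": -0.4},{"tx": 0.009,"ty": 0,"tz": 0.337,"spin": 0,"gripper": -0.4},{"tx": 0.009,"ty": 0,"tz": 0.337,"spin": 0,"gripper": -0.4}]'

```text
clock: 41.2
position: [523.4, -88.6, 19.6]
ee_rot: [-0.662, 0.749, -0.0, 0.0]
contact_force: [0.1, 1.2, 0.1]
gripper_width: 60.0
```

```bash
python3 plan.py 523 -89 20 173;python3 - <<'E'
from h import *
np.set_printoptions(suppress=True,precision=1)
im=snap('scene','s22');f=im['frame'][:,:,::-1]
cv2.imwrite('pics/s22c.png',cv2.resize(f[140:230,200:300],None,fx=6,fy=6,interpolation=cv2.INTER_CUBIC))
im=snap('top','t22');f=im['frame'][:,:,::-1]
cv2.imwrite('pics/t22.png',cv2.resize(f[120:250,100:230],None,fx=4.5,fy=4.5,interpolation=cv2.INTER_CUBIC))
E
```

```text
pos [523.3691 -88.562   19.6483] yaw 172.95 w 60.0 F [0.0737 1.1524 0.1222] j [ 0.14  0.5  -0.48  0.   -0.58 -0.26] t 41.2
tx 0.0019 ty 0.0012 tz -0.0014 spin -0.0012
```

View pics/s22c.png

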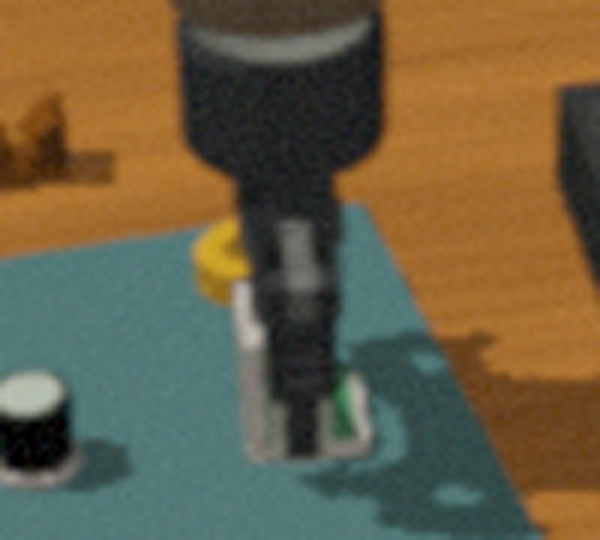

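View pics/t22.png

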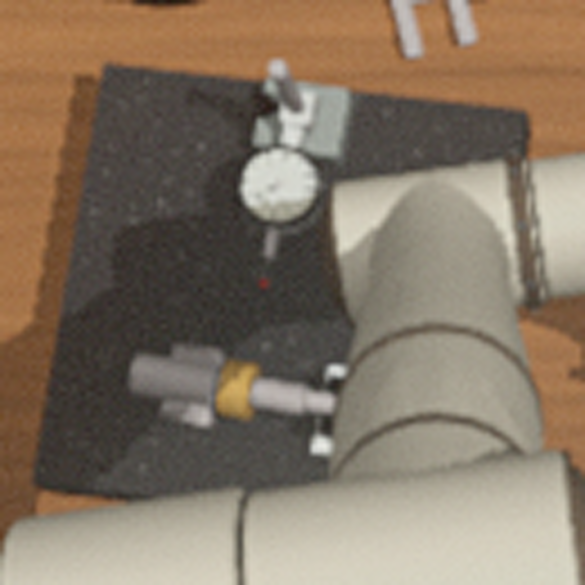

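Finger sits between the upright and mid web as planned. From the top view I check the spindle's pose, while closing on the angle plate.

Emit:
play_rows --targets '[{"tx": 0,"ty": 0,"tz": 0,"spin": 0,"gripper": -0.2},{"tx": 0,"ty": 0,"tz": 0,"spin": 0,"gripper": -0.05},{"tx": 0,"ty": 0,"tz": 0,"spin": 0,"gripper": 0.1},{"tx": 0,"ty": 0,"tz": 0,"spin": 0,"gripper": 0.5},{"tx": 0,"ty": 0,"tz": 0,"spin": 0,"gripper": 1},{"tx": 0,"ty": 0,"tz": 0,"spin": 0,"gripper": 1}]'

```text
clock: 42.05
position: [523.6, -88.5, 20.0]
ee_rot: [-0.662, 0.749, -0.001, 0.001]
contact_force: [0.0, 0.9, 5.5]
gripper_width: 43.5
```

```bash
python3 plan.py 523 -89 20 173
python3 - <<'E'
from h import *
np.set_printoptions(suppress=True,precision=1)
im=load('t22');T=np.array([527.8,207.8])
def q(x,y,z): return ray(im,(x+.5)/4.5-.5+100,(y+.5)/4.5-.5+120,z)[:2]
pts={}
for n,a,b in(('end',(136,353),(131,392)),('thick mid',(170,354),(166,395)),('col',(241,361),(236,418)),('neck',(275,378),(272,410)),('thin',(325,390),(323,411))):
    p=q((a[0]+b[0])/2,(a[1]+b[1])/2,84.8);pts[n]=p;print(n,p,np.linalg.norm(q(*a,84.8)-q(*b,84.8)))
d=pts['end']-pts['thin'];print('yaw',np.degrees(np.arctan2(d[1],d[0])))
u=np.array([.9863,-.165]);s=np.array([.165,.9863])
for k,p in pts.items(): print(k,(p-T)@u,(p-T)@s)
for x,y in((224,385),(258,390)): p=q(x,y,103);print('col edges z103',(p-T)@s)
E
```

```text
pos [523.6348 -88.5228  20.0009] yaw 172.96 w 43.5 F [0.0373 0.8647 5.4742] j [ 0.14  0.5  -0.48  0.   -0.58 -0.26] t 42.05
tx 0.0022 ty 0.0023 tz -0.0000 spin -0.0009
end [467.1 292.8] 26.497026497433467
thick mid [465.6 269.8] 27.80188888552827
col [455.1 222.8] 38.555714737572075
neck [451.9 199.5] 21.642721059049588
thin [447.3 165.9] 14.195829720874848
yaw 81.15140898133157
end -73.92073433990004 73.77562329287217
thick mid -71.6186847252429 50.91380184071729
col -74.1583976628017 2.758902729106201
neck -73.46399745691339 -20.734102480546035
thin -72.46729428719604 -54.61576370755632
col edges z103 8.86021888546273
col edges z103 -13.761781520681808
```

Emit:
play_rows --targets '[{"tx": 0,"ty": 0,"tz": -0.02,"spin": 0,"gripper": 1},{"tx": 0,"ty": 0,"tz": -0.08,"spin": 0,"gripper": 1},{"tx": 0,"ty": 0,"tz": -0.2,"spin": 0,"gripper": 1},{"tx": 0,"ty": 0,"tz": -0.35,"spin": 0,"gripper": 1},{"tx": 0,"ty": 0,"tz": -0.5,"spin": 0,"gripper": 1},{"tx": 0,"ty": 0,"tz": -0.6,"spin": 0,"gripper": 1},{"tx": 0,"ty": 0,"tz": -0.62,"spin": 0,"gripper": 1},{"tx": 0,"ty": 0,"tz": -0.62,"spin": 0,"gripper": 1}]'

```text
clock: 43.05
position: [522.3, -88.5, 173.9]
ee_rot: [-0.662, 0.749, 0.0, -0.0]
contact_force: [-1.1, 0.5, -3.8]
gripper_width: 43.6
```

```bash
python3 plan.py 473.2 317.4 175 170.5;python3 - <<'E'
from h import *
im=snap('scene','s23');f=im['frame'][:,:,::-1]
cv2.imwrite('pics/s23c.png',cv2.resize(f[90:190,190:310],None,fx=6,fy=6,interpolation=cv2.INTER_CUBIC))
E
```

```text
pos [522.2558 -88.5132 173.8825] yaw 172.91 w 43.6 F [-1.0523  0.4527 -3.7633] j [ 0.14  0.29 -0.33 -0.   -0.95 -0.26] t 43.05
tx -1.5870 ty 0.3951 tz -0.0036 spin 0.0536
```

View pics/s23c.png

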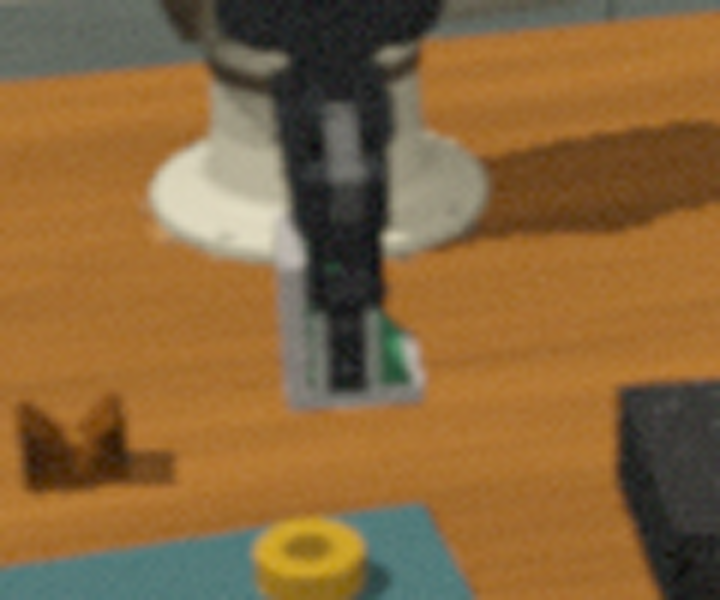

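Emit:
play_rows --targets '[{"tx": -0.06,"ty": 0.01,"tz": 0,"spin": 0,"gripper": 1},{"tx": -0.16,"ty": 0.03,"tz": 0,"spin": 0.01,"gripper": 1},{"tx": -0.3,"ty": 0.06,"tz": 0,"spin": 0.02,"gripper": 1},{"tx": -0.45,"ty": 0.1,"tz": 0,"spin": 0.03,"gripper": 1},{"tx": -0.6,"ty": 0.15,"tz": 0,"spin": 0.04,"gripper": 1},{"tx": -0.75,"ty": 0.2,"tz": 0,"spin": 0.053,"gripper": 1},{"tx": -0.88,"ty": 0.25,"tz": 0,"spin": 0.053,"gripper": 1},{"tx": -0.96,"ty": 0.28,"tz": 0,"spin": 0.053,"gripper": 1},{"tx": -1,"ty": 0.3,"tz": 0,"spin": 0.053,"gripper": 1},{"tx": -1,"ty": 0.3,"tz": 0,"spin": 0.053,"gripper": 1}]'

```text
clock: 44.35
position: [478.7, 169.2, 173.7]
ee_rot: [-0.647, 0.763, 0.0, -0.001]
contact_force: [-0.1, -0.9, -1.9]
gripper_width: 43.4
```

```bash
python3 plan.py 473.2 317.4 175 170.5
```

```text
pos [478.7077 169.1533 173.7315] yaw 170.62 w 43.4 F [-0.1089 -0.8756 -1.9291] j [ 0.66  0.25 -0.38 -0.   -0.94 -0.82] t 44.35
tx -0.5815 ty 0.1183 tz -0.0055 spin 0.0028
```

Emit:
play_rows --targets '[{"tx": -0.05,"ty": 0.01,"tz": 0,"spin": 0,"gripper": 1},{"tx": -0.15,"ty": 0.03,"tz": 0,"spin": 0,"gripper": 1},{"tx": -0.28,"ty": 0.06,"tz": 0,"spin": 0,"gripper": 1},{"tx": -0.42,"ty": 0.09,"tz": 0,"spin": 0,"gripper": 1},{"tx": -0.53,"ty": 0.11,"tz": 0,"spin": 0,"gripper": 1},{"tx": -0.582,"ty": 0.118,"tz": 0.02,"spin": 0.003,"gripper": 1},{"tx": -0.582,"ty": 0.118,"tz": 0.1,"spin": 0.003,"gripper": 1},{"tx": -0.582,"ty": 0.118,"tz": 0.16,"spin": 0.003,"gripper": 1},{"tx": -0.582,"ty": 0.118,"tz": 0.16,"spin": 0.003,"gripper": 1},{"tx": -0.582,"ty": 0.118,"tz": 0.16,"spin": 0.003,"gripper": 1}]'

```text
clock: 45.6
position: [474.5, 317.1, 134.8]
ee_rot: [-0.645, 0.764, -0.0, 0.0]
contact_force: [0.4, 0.3, -2.1]
gripper_width: 43.2
```

```bash
python3 plan.py 473.2 317.4 68 170.5
python3 - <<'E'
from h import *
im=snap('scene','s24');f=im['frame'][:,:,::-1]
cv2.imwrite('pics/s24c.png',cv2.resize(f[80:190,320:440],None,fx=6,fy=5.4,interpolation=cv2.INTER_CUBIC))
im=snap('top','t24');f=im['frame'][:,:,::-1]
cv2.imwrite('pics/t24.png',cv2.resize(f[120:250,90:230],None,fx=4.5,fy=4.5,interpolation=cv2.INTER_CUBIC))
E
```

```text
pos [474.5417 317.0583 134.792 ] yaw 170.40 w 43.2 F [ 0.4077  0.2656 -2.1065] j [ 0.87  0.4  -0.28  0.   -0.9  -1.04] t 45.6
tx -0.0003 ty 0.0057 tz 0.2672 spin -0.0022
```

View pics/s24c.png

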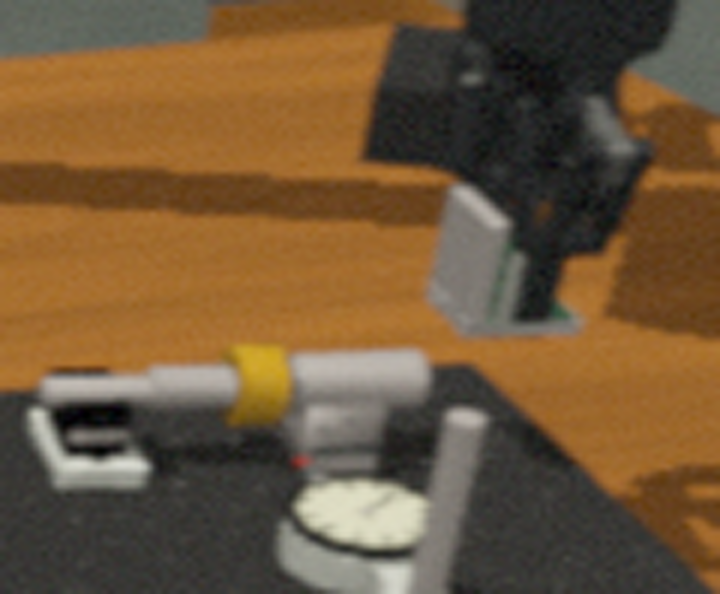

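View pics/t24.png

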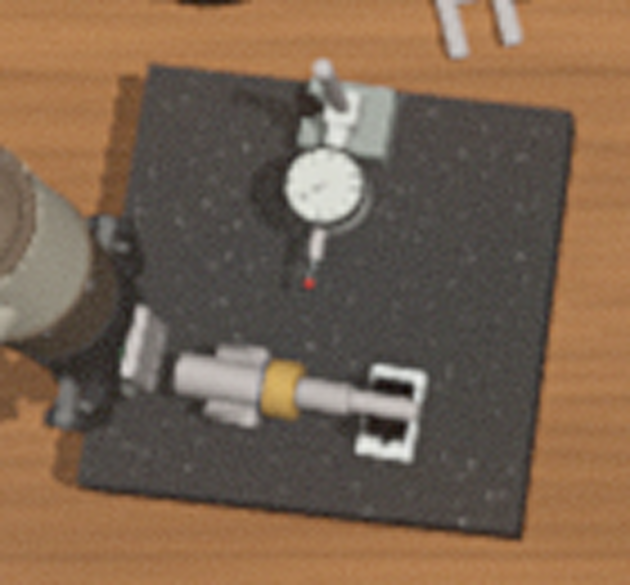

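Run:
```python
from h import *
np.set_printoptions(suppress=True,precision=1)
im=load('t24');T=np.array([527.8,207.8]);f=im['frame'][:,:,::-1]
cv2.imwrite('pics/t24z.png',cv2.resize(f[180:225,112:188],None,fx=10,fy=10,interpolation=cv2.INTER_CUBIC))
```

```text
(no output)
```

View pics/t24z.png

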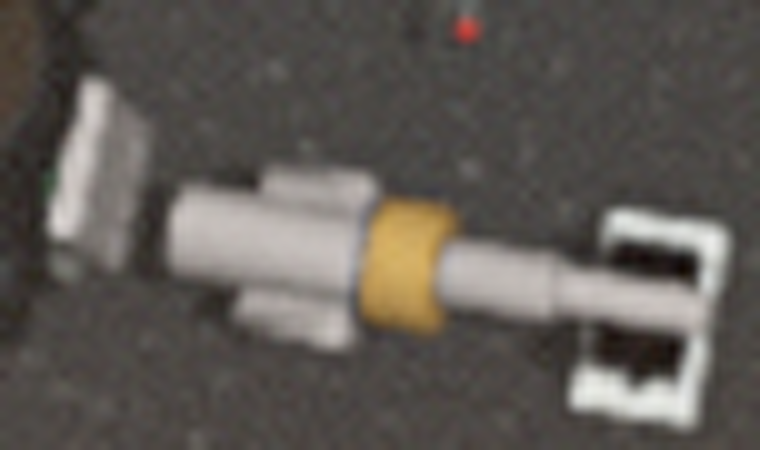

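Run:
```python
from h import *
np.set_printoptions(suppress=True,precision=1)
im=load('t24');T=np.array([527.8,207.8])
u=np.array([.9863,-.165]);s=np.array([.165,.9863])
def q(x,y,z): return ray(im,(x+.5)/10-.5+112,(y+.5)/10-.5+180,z)[:2]
def r(n,x,y,z):
    p=q(x,y,z);print(n,p,'u %.1f s %.1f'%((p-T)@u,(p-T)@s));return p
a=r('thin end',712,306,84.8);r('step',557,286,84.8);n=r('neck',500,281,84.8);b=r('thick mid',265,246,84.8);e=r('thick end',170,232,84.8)
r('thick end top',172,232,98);r('collar L',370,264,103);r('collar R',450,268,103);r('collar c',408,265,84.8)
d=e-a;print('yaw',np.degrees(np.arctan2(d[1],d[0])),np.linalg.norm(d))
A=r('face top',112,85,173);B=r('face top',90,252,173);d=A-B;print(np.degrees(np.arctan2(d[1],d[0])))
A=r('face bot',152,122,117);B=r('face bot',126,270,117);d=A-B;print(np.degrees(np.arctan2(d[1],d[0])),np.linalg.norm(d))
print(r('tip',466,30,85), r('tcp? ',0,0,85))
c=np.array([474.5,317.1]);print('TCP u,s',(c-T)@u,(c-T)@s)
```

```text
thin end [442.4 132.6] u -71.8 s -88.3
step [448.8 178.9] u -73.2 s -41.5
neck [450.4 196. ] u -74.4 s -24.4
thick mid [461.5 266.4] u -75.0 s 46.9
thick end [466.  294.9] u -75.3 s 75.7
thick end top [463.4 291.2] u -77.2 s 71.6
collar L [452.5 231.4] u -78.2 s 10.8
collar R [451.1 207.8] u -75.6 s -12.7
collar c [455.5 223.5] u -73.9 s 3.6
yaw 81.74352303860269 164.01763633447462
face top [491.4 292.2] u -49.8 s 77.3
face top [443.4 296.4] u -97.8 s 73.5
-4.950443593497372
face bot [492.7 293.9] u -48.8 s 79.1
face bot [448.6 299.7] u -93.3 s 77.6
-7.481545376740577 44.54801592583829
tip [527.5 208.2] u -0.4 s 0.3
tcp?  [537.6 348.8] u -13.6 s 140.7
[527.5 208.2] [537.6 348.8]
TCP u,s -70.60428999999996 99.00809000000001
```

Emit:
play_rows --targets '[{"tx": -0.001,"ty": 0.005,"tz": 0.02,"spin": -0.002,"gripper": 1},{"tx": -0.001,"ty": 0.005,"tz": 0.06,"spin": -0.002,"gripper": 1},{"tx": -0.001,"ty": 0.005,"tz": 0.1,"spin": -0.002,"gripper": 1},{"tx": -0.001,"ty": 0.005,"tz": 0.14,"spin": -0.002,"gripper": 1},{"tx": -0.001,"ty": 0.005,"tz": 0.18,"spin": -0.002,"gripper": 1},{"tx": -0.001,"ty": 0.005,"tz": 0.21,"spin": -0.002,"gripper": 1},{"tx": -0.001,"ty": 0.005,"tz": 0.235,"spin": -0.002,"gripper": 1},{"tx": -0.001,"ty": 0.005,"tz": 0.25,"spin": -0.002,"gripper": 1},{"tx": -0.001,"ty": 0.005,"tz": 0.25,"spin": -0.002,"gripper": 1},{"tx": -0.001,"ty": 0.005,"tz": 0.25,"spin": -0.002,"gripper": 1}]'

```text
clock: 46.95
position: [473.1, 317.8, 72.1]
ee_rot: [-0.646, 0.763, 0.0, 0.0]
contact_force: [-0.3, 1.0, -2.1]
gripper_width: 43.4
```

```bash
python3 plan.py 473.2 317.4 68 170.5
```

```text
pos [473.0631 317.7578  72.135 ] yaw 170.51 w 43.4 F [-0.299   0.975  -2.0924] j [ 0.88  0.47 -0.34  0.   -0.75 -1.04] t 46.95
tx 0.0013 ty -0.0008 tz 0.0165 spin 0.0003
```

Emit:
play_rows --targets '[{"tx": 0.001,"ty": -0.001,"tz": 0.006,"spin": 0,"gripper": 1},{"tx": 0.001,"ty": -0.001,"tz": 0.01,"spin": 0,"gripper": 1},{"tx": 0.001,"ty": -0.001,"tz": 0.013,"spin": 0,"gripper": 1},{"tx": 0.001,"ty": -0.001,"tz": 0.015,"spin": 0,"gripper": 1},{"tx": 0.001,"ty": -0.001,"tz": 0.015,"spin": 0,"gripper": 1}]'

```text
clock: 47.58
position: [473.1, 317.3, 68.1]
ee_rot: [-0.646, 0.763, -0.0, 0.0]
contact_force: [0.2, -0.5, -2.5]
gripper_width: 43.4
```

```bash
python3 plan.py 473.2 317.4 68 170.5
```

```text
pos [473.0987 317.309   68.052 ] yaw 170.51 w 43.4 F [ 0.1972 -0.5422 -2.4874] j [ 0.88  0.48 -0.35  0.   -0.75 -1.04] t 47.575
tx -0.0004 ty -0.0003 tz 0.0002 spin 0.0002
```

Emit:
play_rows --targets '[{"tx": 0,"ty": 0,"tz": 0.001,"spin": 0,"gripper": 1},{"tx": 0,"ty": 0,"tz": 0.002,"spin": 0,"gripper": 1},{"tx": 0,"ty": 0,"tz": 0.003,"spin": 0,"gripper": 1},{"tx": 0,"ty": 0,"tz": 0.003,"spin": 0,"gripper": 1}]'

```text
clock: 48.08
position: [473.1, 317.3, 68.0]
ee_rot: [-0.646, 0.763, -0.0, 0.0]
contact_force: [-3.8, -0.9, 5.3]
gripper_width: 43.2
```

```bash
python3 plan.py 473.2 317.4 68 170.5
python3 - <<'E'
from h import *
im=snap('scene','s25');f=im['frame'][:,:,::-1]
cv2.imwrite('pics/s25c.png',cv2.resize(f[80:190,320:440],None,fx=6,fy=5.4,interpolation=cv2.INTER_CUBIC))
E
```

```text
pos [473.1161 317.3192  68.0309] yaw 170.52 w 43.2 F [-3.8076 -0.8958  5.3457] j [ 0.88  0.48 -0.35  0.   -0.74 -1.04] t 48.075
tx -0.0004 ty -0.0003 tz 0.0001 spin 0.0003
```

View pics/s25c.png

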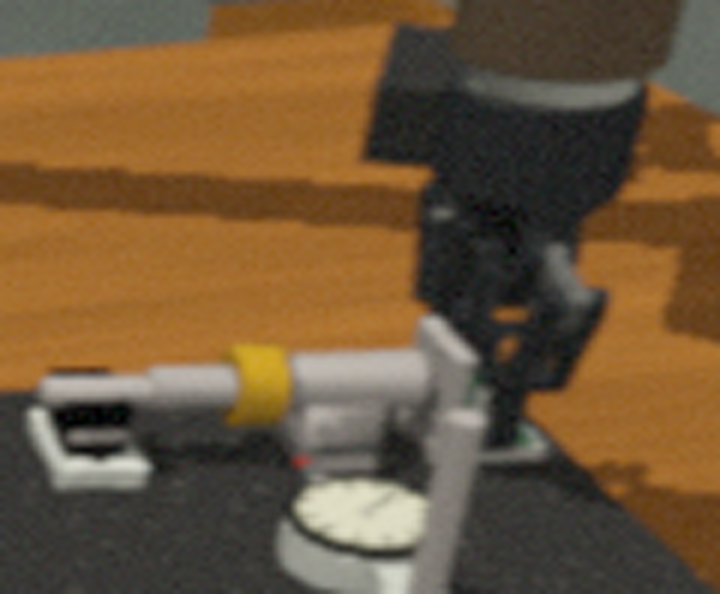

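Emit:
play_rows --targets '[{"tx": 0,"ty": 0,"tz": 0.001,"spin": 0,"gripper": 0},{"tx": 0,"ty": 0,"tz": 0.001,"spin": 0,"gripper": -0.15},{"tx": 0,"ty": 0,"tz": 0,"spin": 0,"gripper": -0.35},{"tx": 0,"ty": 0,"tz": 0,"spin": 0,"gripper": -0.4},{"tx": 0,"ty": 0,"tz": 0,"spin": 0,"gripper": -0.4},{"tx": 0,"ty": 0,"tz": -0.04,"spin": 0,"gripper": -0.4},{"tx": 0,"ty": 0,"tz": -0.12,"spin": 0,"gripper": -0.4},{"tx": 0,"ty": 0,"tz": -0.25,"spin": 0,"gripper": -0.4},{"tx": 0,"ty": 0,"tz": -0.4,"spin": 0,"gripper": -0.4},{"tx": -0.2,"ty": 0.1,"tz": -0.5,"spin": 0,"gripper": -0.4},{"tx": -0.4,"ty": 0.25,"tz": -0.5,"spin": 0,"gripper": -0.4},{"tx": -0.6,"ty": 0.4,"tz": -0.5,"spin": 0,"gripper": -0.4}]'

```text
clock: 49.62
position: [398.6, 483.3, 194.0]
ee_rot: [-0.646, 0.763, 0.0, 0.001]
contact_force: [1.2, 0.5, 0.1]
gripper_width: 59.5
```

```bash
python3 plan.py 350 450 190 170.5
python3 - <<'E'
from h import *
im=snap('scene','s26');f=im['frame'][:,:,::-1]
cv2.imwrite('pics/s26c.png',cv2.resize(f[90:220,300:440],None,fx=5.3,fy=4.6,interpolation=cv2.INTER_CUBIC))
im=snap('top','t26');f=im['frame'][:,:,::-1]
cv2.imwrite('pics/t26.png',cv2.resize(f[165:235,108:188],None,fx=9,fy=8,interpolation=cv2.INTER_CUBIC))
E
```

```text
pos [398.5836 483.2762 193.9519] yaw 170.46 w 59.5 F [1.2371 0.544  0.0962] j [ 1.14  0.42 -0.06  0.   -1.08 -1.31] t 49.625
tx 0.1635 ty 0.1696 tz 0.0153 spin -0.0009
```

View pics/s26c.png

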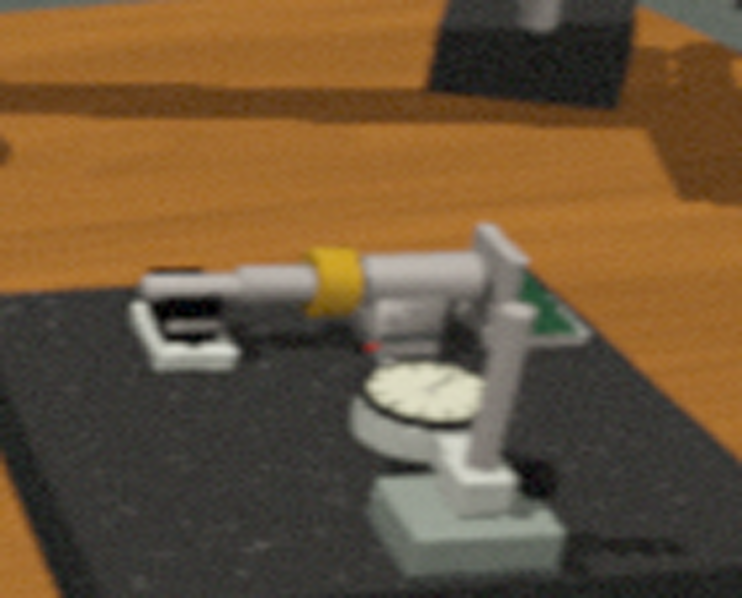

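View pics/t26.png

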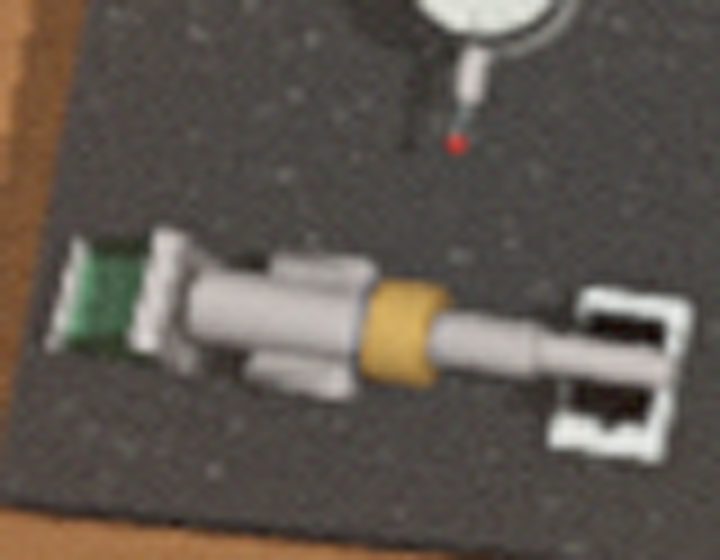

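Run:
```python
from h import *
im=load('t26');f=im['frame'][:,:,::-1]
cv2.imwrite('pics/t26z.png',cv2.resize(f[188:216,110:150],None,fx=19,fy=19,interpolation=cv2.INTER_CUBIC))
```

```text
(no output)
```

View pics/t26z.png

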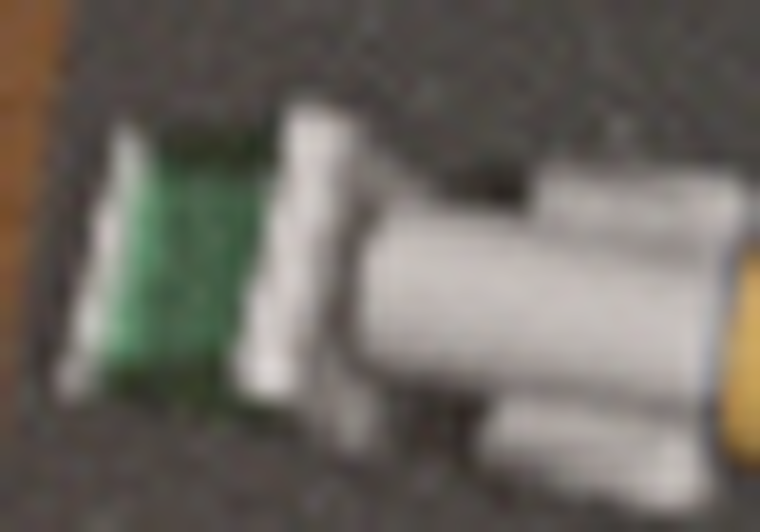

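Run:
```python
from h import *
np.set_printoptions(suppress=True,precision=1)
im=load('t26');T=np.array([527.8,207.8]);a=np.radians(81.2);s=np.array([np.cos(a),np.sin(a)]);u=np.array([s[1],-s[0]])
def q(x,y,z): return ray(im,(x+.5)/19-.5+110,(y+.5)/19-.5+188,z)[:2]
def r(n,x,y,z):
    p=q(x,y,z);print(n,p,'u %.1f s %.1f'%((p-T)@u,(p-T)@s));return p
A=r('facetop far',352,112,106);B=r('facetop near',293,395,106);d=A-B;print(np.degrees(np.arctan2(d[1],d[0])),np.linalg.norm(d));print('mid u',((A+B)/2-T)@u)
A=r('back top far',288,105,106);B=r('back near',235,378,106);d=A-B;print(np.degrees(np.arctan2(d[1],d[0])),np.linalg.norm(d))
A=r('foot far',125,120,58);B=r('foot near',62,395,54);d=A-B;print(np.degrees(np.arctan2(d[1],d[0])),np.linalg.norm(d))
r('face at axis',318,283,106);r('end top',362,283,96);r('end',362,283,90);r('axis mid journal',540,300,84.8)
for t in('t24','t26'):
    pass
```

```text
facetop far [490.  292.5] u -50.3 s 77.9
facetop near [445.3 299.8] u -95.6 s 78.3
-9.315325910800281 45.326441399060734
mid u -72.94812587036328
back top far [491.2 302.5] u -50.7 s 88.0
back near [448.  308.9] u -94.3 s 87.7
-8.452836258545117 43.64526986903978
foot far [499.1 340.2] u -48.6 s 126.5
foot near [454.9 349.3] u -93.7 s 128.7
-11.660114700262763 45.122526967654196
face at axis [462.9 296.7] u -77.7 s 77.9
end top [464.8 292.2] u -75.2 s 73.8
end [466.  293.6] u -74.2 s 75.4
axis mid journal [464.1 266.8] u -72.0 s 48.5
```

Run:
```python
from h import *
a=load('top0')['frame'];b=load('t26')['frame']
cv2.imwrite('pics/fin.png',np.hstack([cv2.resize(x[135:245,225:385,::-1],None,fx=2.4,fy=2.4,interpolation=cv2.INTER_CUBIC) for x in(a,b)]))
for im,t in((a,'0'),(b,'26')):
    h=cv2.cvtColor(im,cv2.COLOR_RGB2HSV);m=np.zeros(h.shape[:2],np.uint8)
    m[210:235,245:268]=((h[...,0]>12)&(h[...,0]<32)&(h[...,1]>110))[210:235,245:268]
    print(t,'ring',np.argwhere(m).mean(0))
    m[:]=0;m[178:200,278:298]=(h[...,2]<60)[178:200,278:298];print('loupe dark',np.argwhere(m).mean(0))
    g=im.astype(float);w=np.clip(g[...,0]-(g[...,1]+g[...,2])/2-25,0,None)[176:190,150:170];V,U=np.mgrid[176:190,150:170];print('tip',(w*U).sum()/w.sum(),(w*V).sum()/w.sum())
```

```text
0 ring [222.25       254.98529412]
loupe dark [191.88888889 286.11111111]
tip 158.2058823529412 182.54179566563468
26 ring [222.26056338 254.93661972]
loupe dark [192. 286.]
tip 158.21103896103895 182.53571428571428
```

View pics/fin.png

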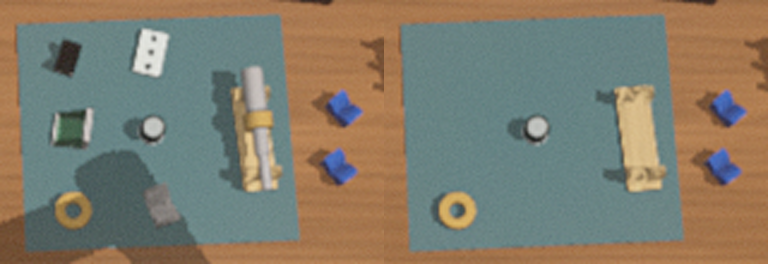

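Ring, loupe and indicator tip haven't moved, so I'm handing in the job.

```bash
python3 -c "
from bench import job_done,read_state
print(job_done(),read_state()['clock'])"
```

```text
the job is handed in; nothing more can be done
the job is handed in; nothing more can be done
```

The spindle is set up on the granite plate as asked, and I handed the job in at about 50 s with the arm clear of everything. I placed the parts in this order:
- the big V-block
- the parallel
- the small V-block, in the middle of the parallel
- the spindle, thick end to the left
- the angle plate

Every set-down showed a contact force of 6 N or less.

**What the last checks showed:**
- **Collar:** its centre is about 73 mm from the plunger tip and about 2 mm off its line. Single edge readings of that offset ranged from about -2 to +4 mm.
- **Spindle direction:** the top camera put it within about 1° of square to the plunger. The robot's own angles showed no error against the indicator direction I had measured.
- **Angle plate:** its face is about 4 to 6 mm from the thick end, on the spindle's centre line and square to within about 1°.
- **Level:** I judged this only by eye in the scene picture; the spindle rests in both vees.
- **Undisturbed parts:** the ring gauge, the loupe and the indicator tip are at the same pixels as at the start.

**Where the checks disagreed:**
- The two cameras differed by up to about 6 mm in x on a few points, so I trusted the top camera and the robot's own readings.
- The top camera put the big V-block about 3 mm nearer the collar than I planned. It is still well under the thick journal, so I left it.

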